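# Calibrate the label reader and read the fallen additive bottles

## Task

Calibrate the bench label reader: hang the white reference panel on both pins of the station and let go of it, then squeeze the reader's orange trigger fully home, keep it there for about a second and release it. After that lift the panel off and stand it upright on the trolley top, clear of the station, and stand every fallen additive bottle upright, cap up, on the blue reading pad; with all of them standing there untouched, squeeze the trigger fully home for about a second again and release it. The panel may get knocked aside on the way, so check it; do not push the tape roll, the clear cup or the navy tin about.

Things in the scene. Friction and masses are not known exactly. Their poses are not given: they have to be found in the camera images.
- station: Fixed reading station on the trolley, a grey base plate 240 mm (its x) x 360 mm (its y) x 8 mm. Origin: centre of the plate's underside, z up. Along its y from + to -: the pistol-grip label reader (y = +130 mm, looking along the station's -y), the two pins (y = 0) and the blue reading pad (y = -110 mm). It does not move.
- pins_mid (a point): Point midway between the twin pins, at the height of the shoulders on which the panel rests (98 mm above the trolley top). Pins stand upright 80 mm either side of it along the station's x: posts 18 mm in diameter up to the shoulder, then a pin 8 mm in diameter, 22 mm tall, tapered over the last 6 mm. Axes as the station's.
- pad_mid (a point): Centre of the top of the blue reading pad, 220 mm (station's x) x 100 mm (station's y), top 10 mm above the trolley top. A bottle counts as on the pad when the middle of its base is over the blue. Axes as the station's.
- grip_mid (a point): Middle of the reader's fixed upright grip, 138 mm above the trolley top; axes as the station's. The grip is 32 mm (x) x 30 mm (y), from 80 to 164 mm high; the reader's head below it is 34 to 80 mm high and reaches 58 mm to the -y side. The orange trigger stands on its -y side (see the trigger); squeeze trigger and grip together along the station's y, fingers from above.
- trigger (a joint): Orange trigger, 18 mm wide (x), 10 mm thick: 0 free, 0.25 rad squeezed home to its stop. Hinge 88 mm high, 23 mm to the -y side of grip_mid; it leans out up to 154 mm high. At 138 mm height its outer face is 41 mm (free) or 28 mm (home) to the -y side of grip_mid, the grip's back face 15 mm to +y. Spring: 3 N, at home 7 N. Home counts from 0.21, released below 0.03.
- panel: White panel, 0.3 kg, 200 mm long (x), 138 mm tall, stands by itself. Origin: underside of foot, centre; z up. Foot 110x60x6 mm, white board 110x6 mm; at 80-87 mm height a flange 200x34 mm with two 13 mm holes at x = -80 and +80 mm; on top a black grip rib 60 mm (x) x 12 mm (y), 87-138 mm high. Hung (either way round): origin 18 mm above the trolley, midway between the pins, x along station's x.
- additive_a: Dark brown bottle with black cap, body 44 mm in diameter, 85 mm long, 96 mm with cap, 0.12 kg. Origin: centre of its base; its z runs from base to cap. Starts lying on its side and can roll. May be absent.
- additive_b: Bottle with yellow label and red cap, body 48 mm in diameter, 99 mm long, 111 mm with cap, 0.12 kg. Origin: centre of its base; its z runs from base to cap. Starts lying on its side and can roll. May be absent.
- additive_c: Blue bottle with white cap, body 40 mm in diameter, 76 mm long, 86 mm with cap, 0.12 kg. Origin: centre of its base; its z runs from base to cap. Starts lying on its side and can roll. May be absent.
- tape: Bystander: roll of cream masking tape lying flat, 104 mm in diameter, 24 mm high; origin centre of its underside.
- mix_cup: Bystander: clear mixing cup, 71 mm in diameter, 86 mm high; origin centre of its base.
- tin_navy: Bystander: navy blue paint tin, 72 mm in diameter, 100 mm high; origin centre of its base.
There are look-alikes about, which are no part of the job. What is shaped like the additive_c but purple is not meant.

How it is judged:
By the outcome, as a careful person would: the job done as asked, in the order asked, and still so for the second after the job is handed in, with the robot touching nothing.
Of additive_a, additive_b, additive_c only 2 to 3 are there at a start; the rules pass over those that are not, and their reading is None.
At some moment in a run one of panel may be knocked a few centimetres aside while the robot is not near it.
It also fails if it takes over 210 s, if anything falls off the work surface, if the arm or the gripper's body presses on something with over 40 N, if the wrist force passes 120 N, or if a joint passes its speed limit or range.

## Robot

A 6-joint arm with a two-finger parallel gripper is mounted at the origin on a cart in front of the work surface, level with it; the furniture and walls round the work are solid. World frame = base frame: x ahead of the robot, y to its left, z up, the work surface at z = 0. Lengths are in mm, angles in rad, forces in N, time in s.
With the tool pointing down it reaches from about 325 to 875 mm from the base axis. Payload 4.4 kg.
Tool frame: the origin (TCP) lies on the centre line of the jaws, within the pads' length; the fingertips stand ahead of it and the grasp point (between the pads) lies 6 mm ahead of it (ctrl.tcp_to_tips is the z of the fingertips in the tool frame, in mm); z points along the fingers, y is the direction in which the jaws open and shut (so a half turn about z gives the same grasp; the last joint's range is limited). The gripper opens to 85 mm and grips with 20 to 120 N. Pads are 22 mm wide; open, the fingers measure 114 mm over their backs; the gripper's body (76 mm by 85 mm) begins 54 mm behind the grasp point. The pads swing forward as they close: fully open they stand 13 mm farther back than shut.
Start: joints at [-1.442, 0.207, 1.542, -0, 1.393, -0.15], TCP at [158.781, -552.644, 220.182] pointing down, gripper open.
Joint ranges: [-2.73, 2.73], [-0.86, 2.22], [0.23, 2.46], [-1.11, 4.25], [0.08, 2.63], [-2.82, 2.82]. Speed limits (rad/s): [2.79, 2.79, 3.14, 3.14, 3.14, 3.14].

## Interface

Orientations are given as a 3x3 rotation matrix whose columns are the frame's x, y, z axes.
In Python, from plant import ctrl, sensors, optics gives the robot as it stands. Calls block until the motion is done:
- ctrl.move_ptp(position, orientation): joint-space move of the TCP to a pose.
- ctrl.move_l(position, rot=None, vel=150, threshold=None): straight line of the TCP; rot=None keeps the orientation; vel is the mean speed in mm/s. With threshold (N) it stops when the force on the tool has changed by that much, and returns True; else False.
- ctrl.set_joints(angles): joint-space move.
- ctrl.gripper_to(opening, force=None): finger opening in mm; force is the grip in N (None keeps the last); returns when the fingers have stopped.
- ctrl.hold(seconds).
- ctrl.solve_ik(position, orientation): joint angles nearest the present ones, or None.
- sensors.read_state(): the state.
- optics.grab_frame(name): name is "side" or "top"; returns (picture, depth): 420x560x3 uint8, red, green, blue; 420x560 float32, mm along the optical axis (not along the pixel's ray), 0 where there is no reading.
- optics.camera_params(name): a dict with "mtx" (3x3 intrinsics, pixels), "k1" (the pictures are not rectified: a ray, as slopes to the right and down, at radius r is drawn at 1 + k1 r^2 times it, then the intrinsics apply), "R" (3x3) and "t" (3): a world point X has camera coordinates R X + t. Camera axes: x right, y down, z forward; pixel columns grow to the right and rows downward; lengths in mm; the calibration is good to about 2 mm. A picture is of the moment at which its call begins. camera_params takes no time and is no camera call.
A pose or a line that the arm cannot do raises ctrl.MotionError and nothing moves.
- ctrl.finish_job(): hands the job in, once; it reports no verdict.
The state is a dict: "t": time; "q": joint angles; "qvel": joint speeds; "tau": joint torques, N m; "eef_pos": TCP position; "eef_rot": TCP orientation; "force": force on the tool from outside, world axes, zero at the start; "wrist_torque": the same for the moment, N m; "grip_width": finger opening in mm.
Only numpy, scipy, OpenCV 4.12 (cv2) and the standard library are available. Lean on these libraries where they do the work, as an engineer would, in place of code of your own. Each camera call takes 0.05 s, during which the arm holds its last target.

## Working session

There is one attempt and no reset: what is moved stays moved. The work goes in short steps, each a Python script; the robot and the scene stay as the last script left them, time stands still between calls to the robot, and variables do not carry over. Pictures are saved under pics/ and viewed, and the job is handed in when it is done.

```bash
ls; mkdir -p pics; cat > h.py <<'E'
import numpy as np, cv2
from plant import ctrl, sensors, optics
def grab(n,tag):
    p,d=optics.grab_frame(n); cv2.imwrite(f'pics/{tag}.png',cv2.cvtColor(p,cv2.COLOR_RGB2BGR)); np.save(f'/tmp/{tag}.npy',d); return p,d
def ray(n,u,v):
    c=optics.camera_params(n); K=np.array(c['mtx'],float); x=(u-K[0,2])/K[0,0]; y=(v-K[1,2])/K[1,1]
    rd=np.hypot(x,y); r=rd
    for _ in range(30): r=rd/(1+c['k1']*r*r)
    s=r/rd if rd>0 else 1
    return np.array([x*s,y*s,1.0]),np.array(c['R'],float),np.array(c['t'],float).ravel()
def px_z(n,u,v,z):
    a,R,t=ray(n,u,v); d=R.T@a; o=-R.T@t; return o+d*(z-o[2])/d[2]
def px_d(n,u,v,dep):
    a,R,t=ray(n,u,v); return R.T@(a*dep-t)
def proj(n,X):
    c=optics.camera_params(n); K=np.array(c['mtx'],float); p=np.array(c['R'])@np.asarray(X,float)+np.array(c['t']).ravel()
    x,y=p[:2]/p[2]; f=1+c['k1']*(x*x+y*y); return K[0,0]*x*f+K[0,2],K[1,1]*y*f+K[1,2]
def Rdown(yaw):  # tool y axis direction at angle yaw in the xy-plane, z down
    y=np.array([np.cos(yaw),np.sin(yaw),0]); z=np.array([0,0,-1.]); return np.column_stack([np.cross(y,z),y,z])
def crop(tag,u0,v0,u1,v1,k,out):
    im=cv2.imread(f'pics/{tag}.png')[v0:v1,u0:u1]; cv2.imwrite(f'pics/{out}.png',cv2.resize(im,None,fx=k,fy=k,interpolation=cv2.INTER_CUBIC))
E
python3 - <<'E'
from h import *
grab('top','t0');grab('side','s0')
for n in('top','side'):
    c=optics.camera_params(n);print(n,c)
print(sensors.read_state(),ctrl.tcp_to_tips)
E
```

```text
pics
top {'mtx': array([[509.24742044,   0.        , 277.6504722 ],
       [  0.        , 509.24742044, 213.42354873],
       [  0.        ,   0.        ,   1.        ]]), 'k1': -0.11255213520758736, 'R': array([[ 0.02548232, -0.99965036, -0.00705761],
       [-0.98304303, -0.02377526, -0.18182722],
       [ 0.18159585,  0.01157131, -0.98330517]]), 't': array([ -15.74966896,  549.6736906 , 1314.03131079])}
side {'mtx': array([[510.30478184,   0.        , 275.41320379],
       [  0.        , 510.30478184, 216.65626652],
       [  0.        ,   0.        ,   1.        ]]), 'k1': -0.19447445400893845, 'R': array([[-0.98632864, -0.16463146, -0.00723134],
       [-0.10591595,  0.66695208, -0.73753423],
       [ 0.12624429, -0.72668522, -0.67527104]]), 't': array([ 549.02829871,  135.62850999, 1248.53689448])}
{'t': 0.1, 'q': array([-1.44145257e+00,  2.07360584e-01,  1.54282496e+00,  4.11443144e-05,
        1.39349241e+00, -1.50494626e-01]), 'qvel': array([ 0.00073059, -0.00188825, -0.00282042,  0.00057338,  0.00127764,
        0.00048228]), 'tau': array([-2.79836986e-04, -3.84091222e+01, -2.92549807e+01, -1.98899329e-04,
        4.86531062e-03,  1.43910705e-05]), 'eef_pos': array([ 158.72793181, -551.92205546,  219.12066658]), 'eef_rot': array([[ 9.61102145e-01,  2.76193076e-01, -2.28809141e-04],
       [ 2.76192945e-01, -9.61099974e-01,  2.07311251e-03],
       [ 3.52670861e-04, -2.05566835e-03, -9.99997825e-01]]), 'force': array([0.70640302, 0.45447854, 0.19815356]), 'wrist_torque': array([-0.04268701,  0.00396324,  0.03053436]), 'grip_width': 85.54045709051304} 25.0
```

View pics/t0.png

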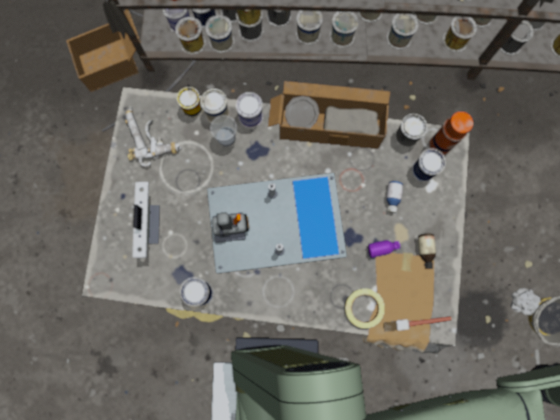

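View pics/s0.png

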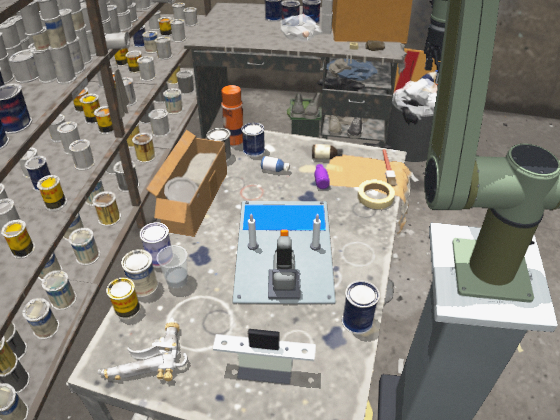

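```bash
python3 - <<'E'
from h import *
crop('t0',200,170,350,280,5,'c1');crop('t0',350,100,480,350,3,'c2');crop('t0',85,80,245,310,3,'c3');crop('s0',220,130,410,310,4,'c4')
E
```

```text
(no output)
```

View pics/c1.png

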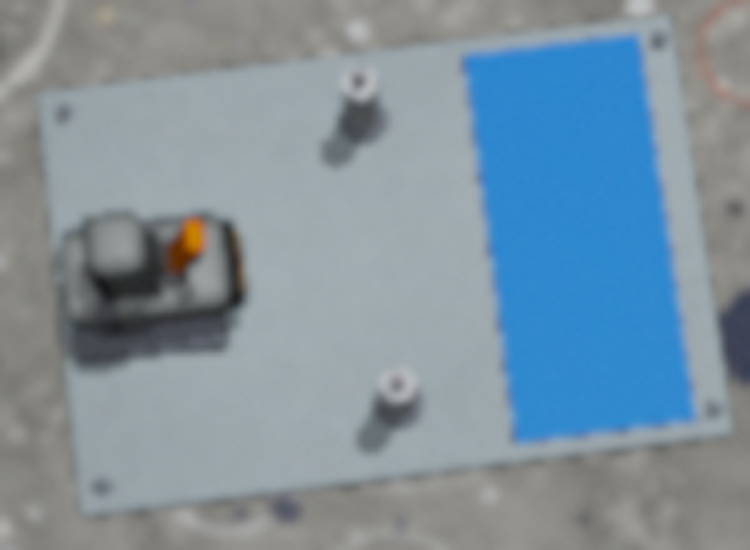

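View pics/c2.png

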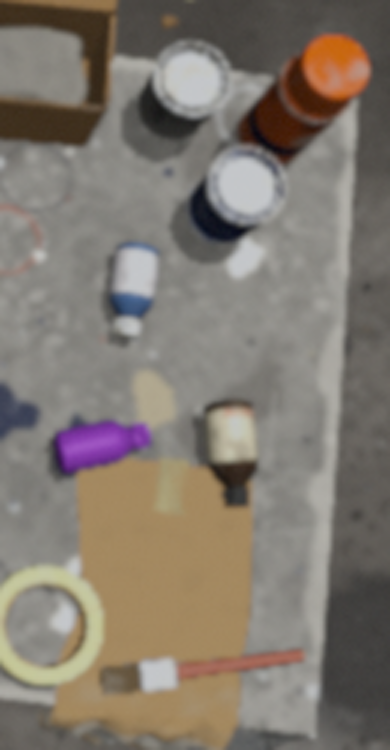

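View pics/c3.png

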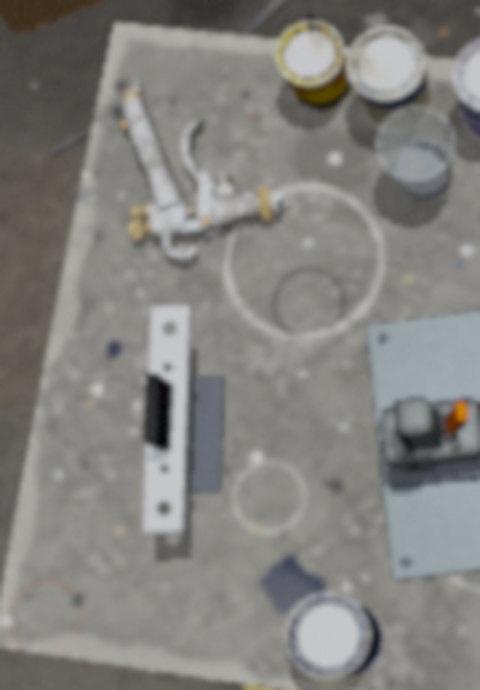

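View pics/c4.png

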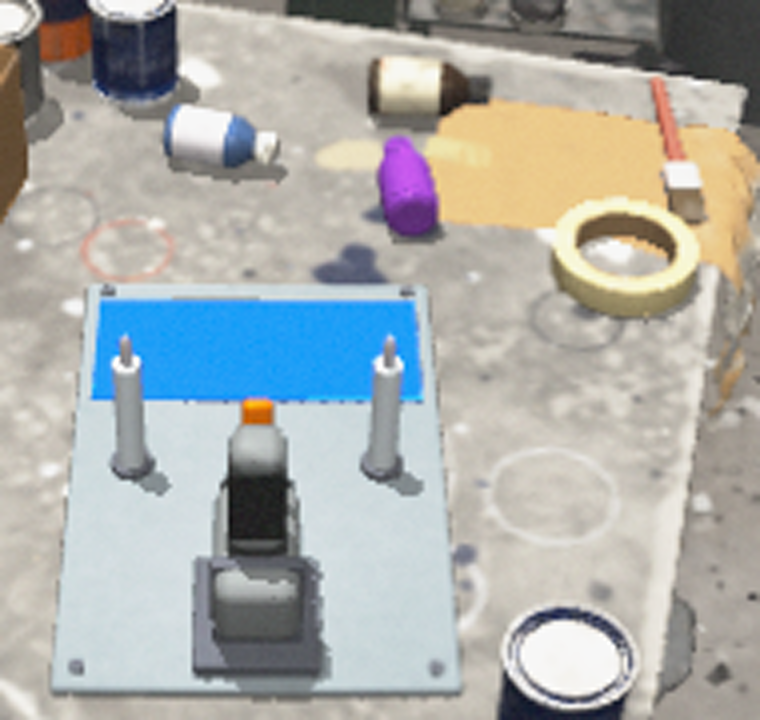

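```bash
python3 - <<'E'
from h import *
np.set_printoptions(precision=1,suppress=True)
f=lambda a,k,o:(a[0]/k+o[0]-.4,a[1]/k+o[1]-.4)
print('cam',[-np.array(optics.camera_params(n)['R']).T@optics.camera_params(n)['t'] for n in('top','side')])
P=[px_z('top',*f(a,5,(200,170)),8) for a in[(40,95),(668,18),(733,432),(85,515)]]
print('plate',P,np.mean(P,0))
P=[px_z('top',*f(a,5,(200,170)),10) for a in[(462,57),(640,35),(695,418),(513,442)]]
print('pad',P,np.mean(P,0))
P=[px_z('top',*f(a,5,(200,170)),119) for a in[(360,78),(398,382)]]
print('pins',P,np.mean(P,0), P[0]-P[1])
P=[px_z('side',*f(a,4,(220,130)),120) for a in[(125,338),(389,338)]]
print('pins side',P,np.mean(P,0))
P=[px_z('top',*f(a,3,(85,80)),87) for a in[(170,328),(164,508)]]
print('holes',P,np.mean(P,0), P[0]-P[1])
P=[px_z('top',*f(a,3,(85,80)),87) for a in[(152,306),(190,306),(185,531),(143,531)]]
print('flange',P,np.mean(P,0))
P=[px_z('top',*f(a,5,(200,170)),164) for a in[(118,240)]]; print('griptop',P)
P=[px_z('top',*f(a,3,(350,100)),20) for a in[(135,250),(125,320)]]; print('blue base,cap',P)
P=[px_z('top',*f(a,3,(350,100)),22) for a in[(230,405),(236,500)]]; print('brown',P)
P=[px_z('top',*f(a,3,(350,100)),20) for a in[(62,452),(146,434)]]; print('purple',P)
P=[px_z('top',*f(a,3,(350,100)),24) for a in[(46,624)]]; print('tape',P)
P=[px_z('top',*f(a,3,(85,80)),100) for a in[(330,635)]]; print('tin',P)
P=[px_z('top',*f(a,3,(85,80)),86) for a in[(415,145)]]; print('cup',P)
E
```

```text
cam [array([ 302.1,  -17.9, 1391.9]), array([398.3, 907.2, 947.1])]
plate [array([623.6, 196.2,   8. ]), array([ 676.3, -154.6,    8. ]), array([ 444.2, -191.5,    8. ]), array([390.3, 160. ,   8. ])] [533.6   2.5   8. ]
pad [array([650.4, -39.3,  10. ]), array([ 665.5, -138.8,   10. ]), array([ 451.2, -170.4,   10. ]), array([435.8, -71.5,  10. ])] [ 550.7 -105.    10. ]
pins [array([610.6,  14.5, 119. ]), array([454.1,  -8.9, 119. ])] [532.3   2.8 119. ] [156.5  23.4   0. ]
pins side [array([613. ,  17.4, 120. ]), array([455.6,  -7.6, 120. ])] [534.3   4.9 120. ]
holes [array([600.5, 361.5,  87. ]), array([440.5, 354.9,  87. ])] [520.5 358.2  87. ] [160.    6.6   0. ]
flange [array([620.2, 379.3,  87. ]), array([620.9, 345. ,  87. ]), array([421.1, 335. ,  87. ]), array([420., 372.,  87.])] [520.6 357.8  87. ]
griptop [array([515.3, 129.9, 164. ])]
blue base,cap [array([ 649.7, -325. ,   20. ]), array([ 583.1, -314.5,   20. ])]
brown [array([ 506.1, -409.8,   22. ]), array([ 419.5, -413.3,   22. ])]
purple [array([ 460. , -255.4,   20. ]), array([ 478.1, -332.3,   20. ])]
tape [array([ 306. , -240.1,   24. ])]
tin [array([335.8, 202. , 100. ])]
cup [array([774.9, 151.5,  86. ])]
```

```bash
cat >> h.py <<'E'
np.set_printoptions(precision=3,suppress=True)
YAW=np.deg2rad(8.5); C=np.array([533.,3.,0])
def st(x,y,z): # station -> world
    c,s=np.cos(YAW),np.sin(YAW); return C+np.array([c*x-s*y,s*x+c*y,z])
def best(pos,yaw):
    o=[]
    for k in(0,np.pi):
        R=Rdown(yaw+k); q=ctrl.solve_ik(pos,R)
        if q is not None: o.append((abs(np.array(q)[5])+abs(np.array(q)[3]),R,q))
    o.sort(key=lambda a:a[0]); print('ik',[x[2] for x in o]); return o[0][1]
def stt():
    s=sensors.read_state(); print('t',round(s['t'],1),'pos',s['eef_pos'],'F',s['force'],'w',round(s['grip_width'],1)); return s
E
python3 - <<'E'
from h import *
yaw=np.deg2rad(92.4)
R=best([520.5,358,330],yaw)
for z in (330,230,118):print(ctrl.solve_ik([520.5,358,z],R))
print(ctrl.solve_ik(st(0,0,330),best(st(0,0,330),YAW+np.pi/2)))
ctrl.move_ptp([520.5,358,260],R); stt(); grab('top','t1');grab('side','s1')
E
```

```text
ik [array([ 0.466,  0.27 ,  1.241, -0.   ,  1.631, -1.147]), array([ 0.466,  0.27 ,  1.241, -0.   ,  1.631,  1.995])]
[ 0.466  0.27   1.241 -0.     1.631 -1.147]
[ 0.466  0.319  1.381 -0.     1.442 -1.147]
[ 0.466  0.419  1.487 -0.     1.235 -1.147]
ik [array([-0.157,  0.053,  1.49 , -0.   ,  1.599,  1.266]), array([-0.157,  0.053,  1.49 , -0.   ,  1.599, -1.876])]
[-0.157  0.053  1.49  -0.     1.599  1.266]
t 3.5 pos [520.995 357.24  259.944] F [-0.684  0.245  1.07 ] w 85.3
```

View pics/t1.png

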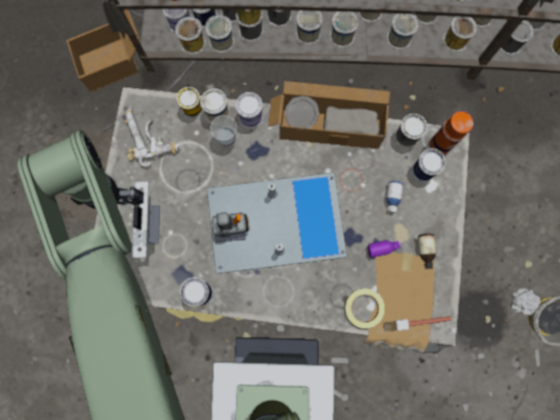

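View pics/s1.png

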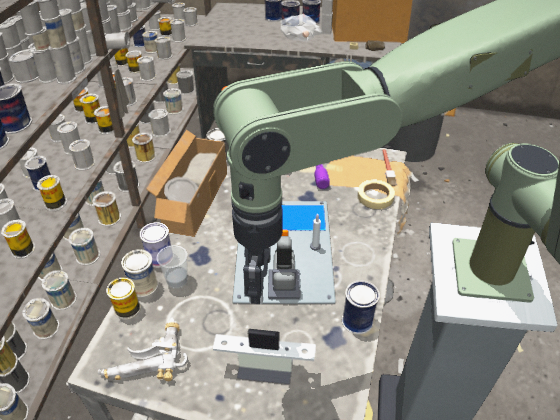

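```bash
python3 - <<'E'
from h import *
print(ctrl.move_l([520.5,358,120],vel=80,threshold=8)); stt()
ctrl.gripper_to(5,force=40); s=stt()
ctrl.hold(.2); ctrl.move_l([520.5,358,170],vel=60); stt()
ctrl.move_l([520.5,358,330],vel=150); s=stt()
grab('side','s2')
R=Rdown(YAW-np.pi/2)
if ctrl.solve_ik(st(0,0,330),R) is None: print('none')
c=s['eef_rot'][:,1]; print(c)
R=Rdown(YAW+(np.pi/2 if c[1]>0 else -np.pi/2))
print(ctrl.solve_ik(st(0,0,330),R))
ctrl.move_l(st(0,0,330),R,vel=150); stt()
ctrl.move_l(st(0,0,200),vel=120); stt()
grab('top','t3');grab('side','s3')
E
```

```text
False
t 5.5 pos [520.922 358.209 120.696] F [ 0.111 -0.198 -0.2  ] w 85.3
t 6.2 pos [520.597 358.274 120.142] F [-0.319  1.137  0.571] w 10.4
t 7.4 pos [520.072 357.772 169.403] F [-0.339 -0.068 -3.304] w 10.4
t 8.6 pos [519.869 357.66  328.333] F [ 1.67   0.208 -2.797] w 10.5
[-0.042  0.999 -0.001]
[-0.157  0.053  1.49  -0.     1.599 -1.876]
t 11.2 pos [533.002   3.548 329.973] F [-1.325  0.921 -3.221] w 10.5
t 12.4 pos [533.85    2.885 201.115] F [ 0.712  0.341 -3.667] w 10.3
```

```bash
python3 - <<'E'
from h import *
crop('s3',200,130,380,310,4,'c5');crop('t3',190,150,350,280,5,'c6')
E
```

```text
(no output)
```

View pics/c5.png

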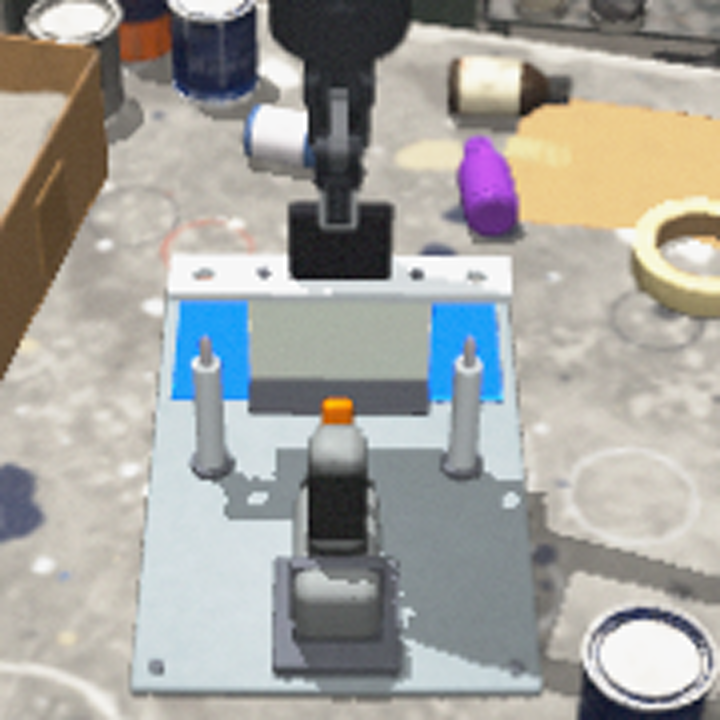

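View pics/c6.png

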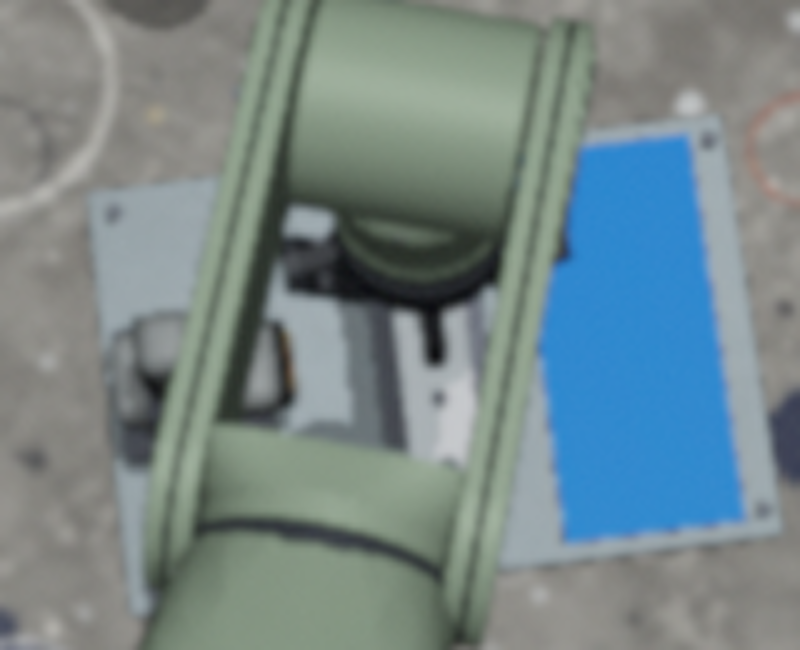

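```bash
python3 - <<'E'
from h import *
f=lambda a,k,o:(a[0]/k+o[0]-.4,a[1]/k+o[1]-.4)
H=[px_z('side',*f(a,4,(200,130)),167) for a in[(204,274),(477,275.5)]]
P=[px_z('side',*f(a,4,(200,130)),119.5) for a in[(206,339),(470,339)]]
print(H,P,np.mean(H,0)-np.mean(P,0),H[0]-H[1])
print(px_z('top',*f((452,463),5,(190,150)),167))
for z,x in((167,1),(120,1)):
    for s in(-80,80): 
        p=st(s,0,z); u=proj('side',p); print(z,s,((u[0]-200+.4)*4,(u[1]-130+.4)*4),((proj('top',p)[0]-190+.4)*5,(proj('top',p)[1]-150+.4)*5))
E
```

```text
[array([612.639,  12.933, 167.   ]), array([453.425, -10.937, 167.   ])] [array([612.363,  17.684, 119.5  ]), array([454.929,  -7.313, 119.5  ])] [-0.614 -4.187 47.5  ] [159.213  23.87    0.   ]
[457.641 -10.96  167.   ]
167 -80 (np.float64(475.86944400137315), np.float64(277.71995763476946)) (np.float64(447.3981215511866), np.float64(470.60730683994404))
167 80 (np.float64(204.21694879417575), np.float64(276.14325838687773)) (np.float64(407.6630584307917), np.float64(152.05960472666573))
120 -80 (np.float64(472.03119392454494), np.float64(336.90976693519497)) (np.float64(447.79974364772283), np.float64(482.135270196752))
120 80 (np.float64(207.30059460956463), np.float64(335.29272421044004)) (np.float64(409.45698122958174), np.float64(174.5828371430191))
```

```bash
python3 - <<'E'
from h import *
ctrl.move_l(st(0,0,165)+[0,2,0],vel=80); s=stt()
grab('top','t4');grab('side','s4')
crop('s4',230,170,350,270,6,'c7');crop('t4',240,160,300,280,6,'c8')
E
```

```text
t 13.1 pos [532.799   5.03  164.512] F [-0.294  0.017 -3.149] w 10.8
```

View pics/c7.png

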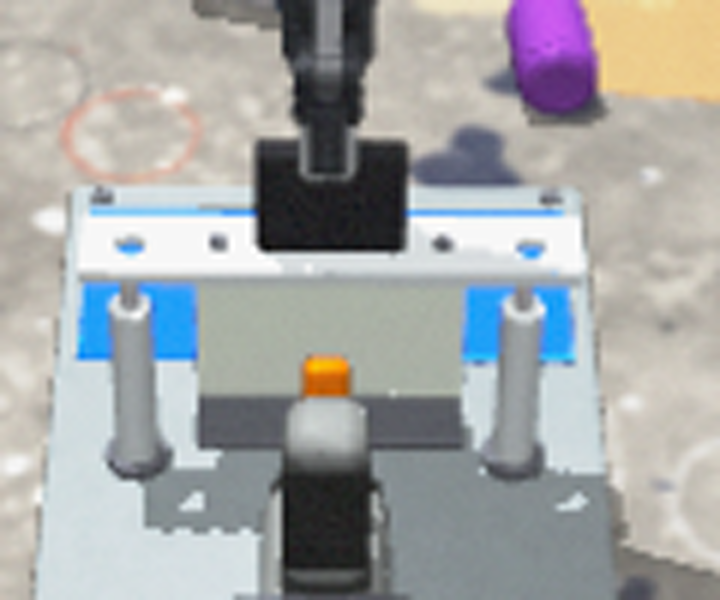

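View pics/c8.png

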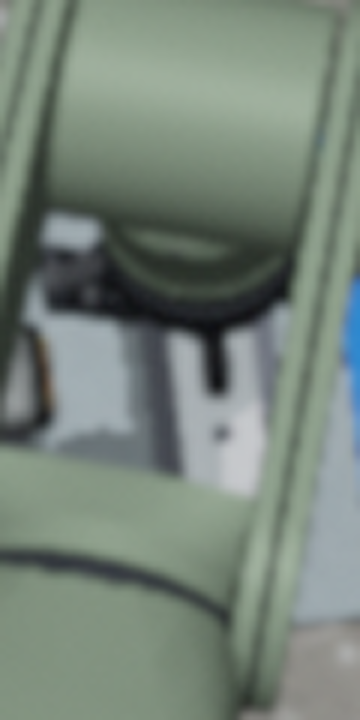

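```bash
python3 - <<'E'
from h import *
f=lambda a,k,o:(a[0]/k+o[0]-.4,a[1]/k+o[1]-.4)
H=[px_z('side',*f(a,6,(230,170)),131) for a in[(130,243),(530,246.5)]]
P=[px_z('side',*f(a,6,(230,170)),98) for a in[(131,303),(523,305)]]
print(H,P,np.mean(H,0)-np.mean(P,0))
E
```

```text
[array([612.025,  15.065, 131.   ]), array([453.537,  -7.963, 131.   ])] [array([612.941,  14.996,  98.   ]), array([454.881,  -8.898,  98.   ])] [-1.129  0.503 33.   ]
```

```bash
python3 - <<'E'
from h import *
b=np.array([533.4,4.7,0])
ctrl.move_l(b+[0,0,160],vel=30); stt()
print(ctrl.move_l(b+[0,0,136.5],vel=25,threshold=6)); stt()
grab('side','s5');crop('s5',230,170,350,270,6,'c9')
E
```

```text
t 13.5 pos [533.199   4.694 159.79 ] F [-0.114  0.159 -3.384] w 10.3
True
t 14.3 pos [532.973   4.895 137.856] F [-0.534  0.438  6.309] w 10.4
```

View pics/c9.png

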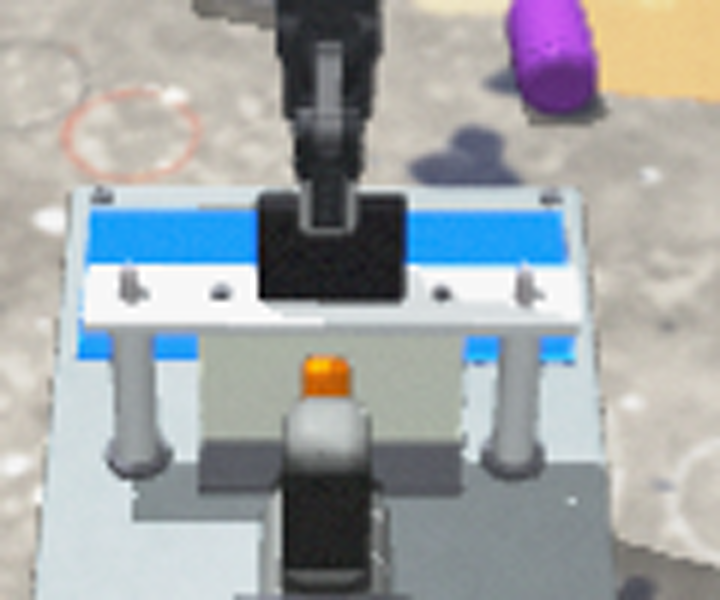

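```bash
sed -i 's/C=np.array(\[533.,3.,0\])/C=np.array([533.,4.6,0])/' h.py; python3 - <<'E'
from h import *
ctrl.gripper_to(45); s=stt()
p=s['eef_pos']; ctrl.move_l([p[0],p[1],250],vel=120)
ctrl.move_l(st(0,119.5,250),vel=150)
ctrl.gripper_to(85); stt(); grab('side','s6'); grab('top','t6')
crop('s6',200,150,360,310,4,'c10');crop('t6',190,150,350,280,5,'c11')
E
```

```text
t 14.8 pos [530.79    5.129 135.414] F [ 0.766 -0.164 -0.56 ] w 45.1
t 17.3 pos [515.397 122.522 249.991] F [-0.18   0.801 -0.414] w 84.8
```

View pics/c10.png

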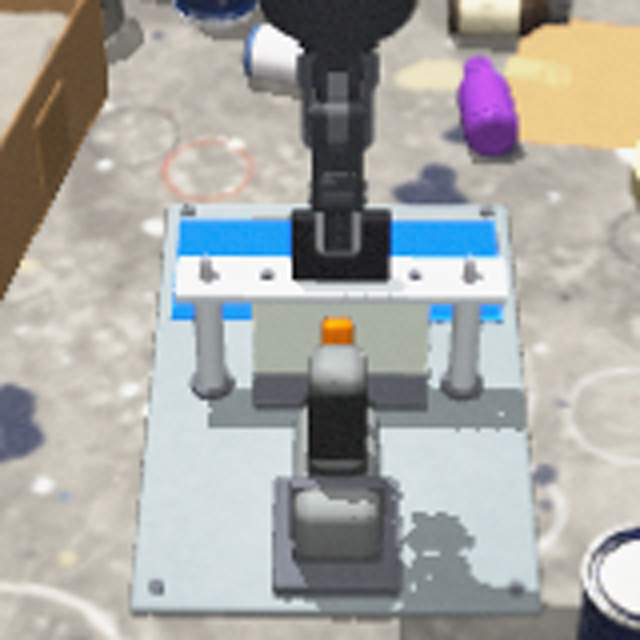

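View pics/c11.png

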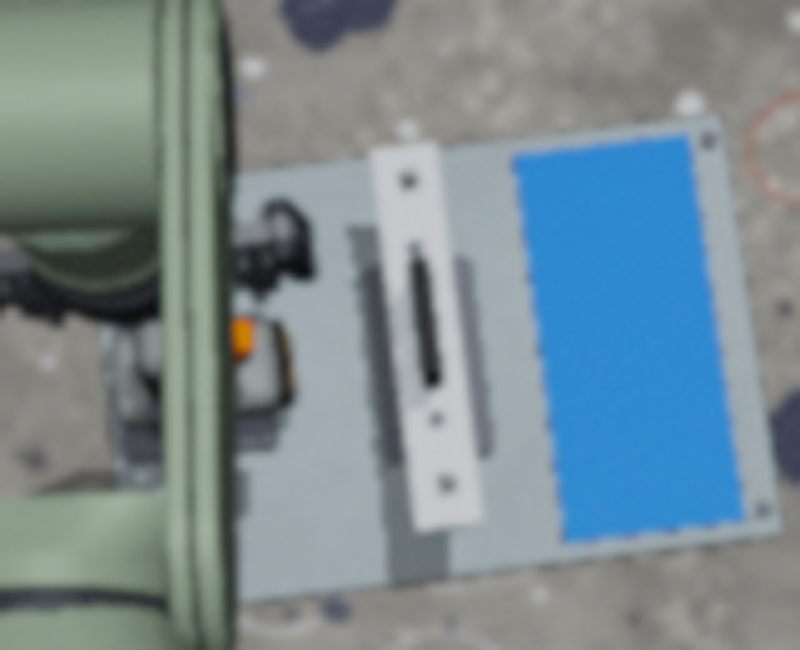

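```bash
python3 - <<'E'
from h import *
print(ctrl.move_l(st(0,120,144),vel=80,threshold=6)); stt()
grab('side','s7');crop('s7',220,180,340,310,5,'c12')
E
```

```text
False
t 18.9 pos [515.828 123.348 144.686] F [-0.287 -0.068  0.153] w 85.1
```

View pics/c12.png

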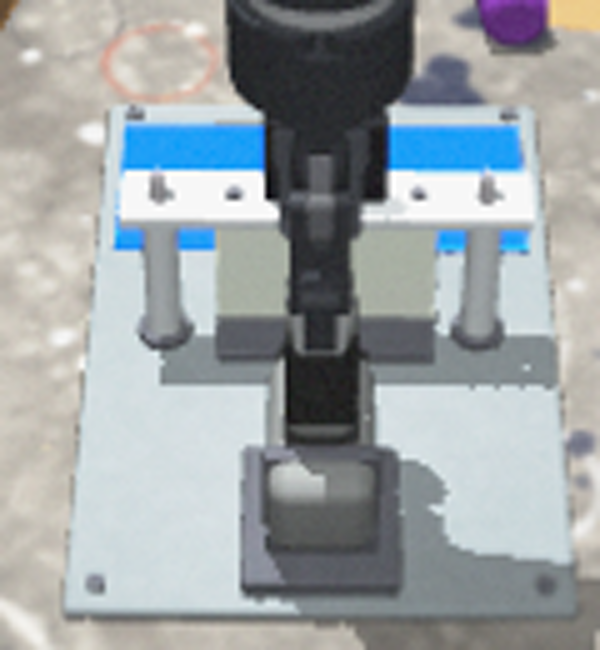

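```bash
python3 - <<'E'
from h import *
ctrl.move_l(st(0,123.5,144),vel=40); stt()
ctrl.gripper_to(40,force=30); stt(); ctrl.hold(.5); stt(); ctrl.hold(.5);stt()
ctrl.gripper_to(85); stt()
E
```

```text
t 19.2 pos [514.835 126.981 144.259] F [-0.227  0.776  0.309] w 84.9
t 19.7 pos [514.612 127.607 144.17 ] F [-1.401  3.27   1.464] w 40.1
t 20.2 pos [514.617 127.562 144.166] F [-1.855  5.194  2.356] w 40.4
t 20.7 pos [514.623 127.559 144.17 ] F [-1.165  5.147  2.255] w 40.2
t 21.2 pos [514.764 126.462 143.901] F [ 0.905 -0.152 -0.476] w 85.0
```

```bash
python3 - <<'E'
from h import *
ctrl.gripper_to(20,force=35); stt(); ctrl.hold(.6); stt(); grab('side','s8'); ctrl.hold(.5);stt()
ctrl.gripper_to(85); stt(); grab('side','s9')
crop('s8',220,180,340,310,5,'c13')
E
```

```text
t 21.8 pos [513.868 132.606 145.255] F [-4.665 15.2    5.61 ] w 28.7
t 22.4 pos [513.901 132.583 145.282] F [-4.523 14.327  5.392] w 28.7
t 22.9 pos [513.9   132.593 145.259] F [-4.048 14.086  6.443] w 28.8
t 23.5 pos [514.775 126.42  143.891] F [-0.206  0.423  0.4  ] w 85.2
```

View pics/c13.png

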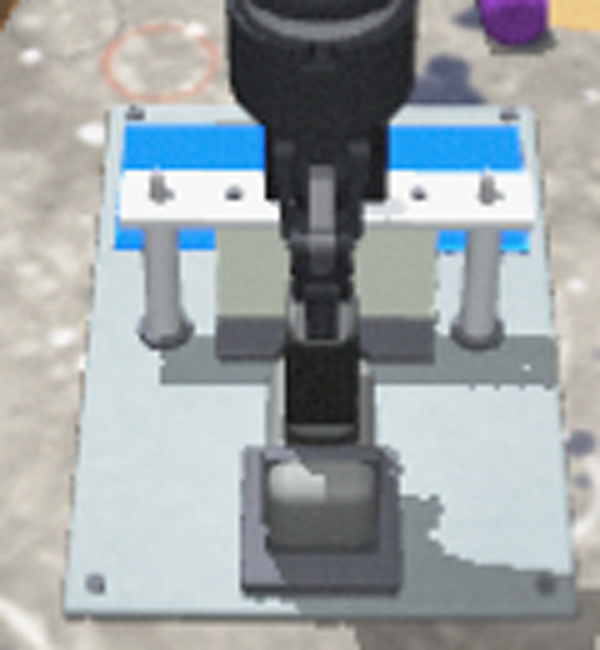

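```bash
python3 - <<'E'
from h import *
grab('top','t9')
for i,w in enumerate((60,50,44,40,36)):
    ctrl.gripper_to(w,force=25); stt()
    if w in(60,44,36): grab('top',f't9_{w}')
ctrl.gripper_to(85)
ims=[cv2.resize(cv2.imread(f'pics/{n}.png')[190:260,195:255],None,fx=5,fy=5,interpolation=cv2.INTER_CUBIC) for n in('t9','t9_44')]
cv2.imwrite('pics/c14.png',np.hstack(ims))
ims=[cv2.resize(cv2.imread(f'pics/{n}.png')[190:260,195:255],None,fx=5,fy=5,interpolation=cv2.INTER_CUBIC) for n in('t9_60','t9_36')]
cv2.imwrite('pics/c15.png',np.hstack(ims))
E
```

```text
t 24.0 pos [514.743 126.755 144.005] F [ 0.122 -0.327  0.242] w 60.0
t 24.3 pos [514.741 126.759 144.011] F [ 0.707 -0.204  0.492] w 50.3
t 24.5 pos [514.719 126.751 143.975] F [ 0.249 -0.11  -0.023] w 44.2
t 24.8 pos [514.647 127.602 144.194] F [-1.454  3.479  2.249] w 39.9
t 25.0 pos [514.373 129.482 144.592] F [-2.282  8.733  2.996] w 36.4
```

View pics/c14.png

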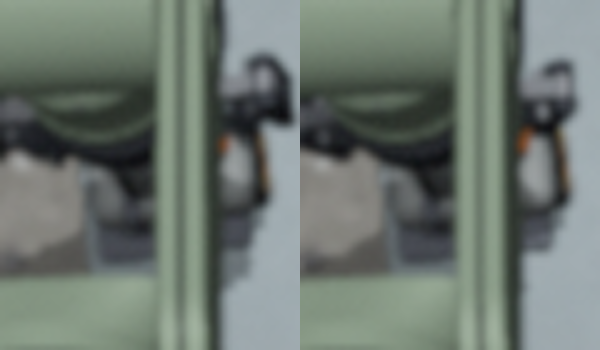

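View pics/c15.png

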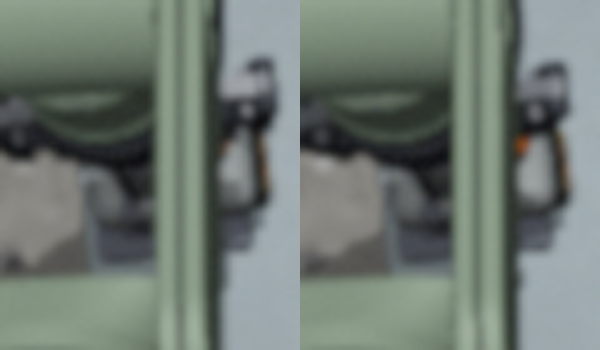

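```bash
python3 - <<'E'
from h import *
for n,t,box in(('top','t0',(228,205,255,235)),('side','s0',(270,220,300,245)),('top','t9_44',(228,200,255,235)),('top','t6',(228,205,255,235))):
    im=cv2.imread(f'pics/{t}.png'); d=np.load(f'/tmp/{t}.npy')
    u0,v0,u1,v1=box
    for v in range(v0,v1):
        for u in range(u0,u1):
            b,g,r=map(int,im[v,u])
            if r>150 and b<90 and r-g>60 and d[v,u]>0:
                X=px_d(n,u,v,d[v,u]); x,y=X[:2]-C[:2]; c,s=np.cos(YAW),np.sin(YAW)
                print(t,u,v,np.array([c*x+s*y,-s*x+c*y-130,X[2]]))
s=sensors.read_state();print(s['eef_rot'])
X=s['eef_pos'];x,y=X[:2]-C[:2]; c,s=np.cos(YAW),np.sin(YAW);print(c*x+s*y,-s*x+c*y-130,X[2])
E
```

```text
t0 238 214 [  8.24  -39.644 149.234]
t0 239 214 [  6.603 -42.535 156.123]
t0 237 215 [  4.587 -37.396 156.815]
t0 238 215 [  4.699 -39.711 154.626]
t0 239 215 [  5.233 -41.899 150.223]
t0 237 216 [  2.469 -36.995 154.835]
t0 238 216 [  1.847 -39.558 156.505]
t0 239 216 [  2.763 -41.613 150.028]
t0 237 217 [  0.834 -36.421 150.237]
t0 238 217 [ -0.529 -39.246 155.88 ]
t0 239 217 [ -0.863 -41.709 156.031]
t0 237 218 [ -1.89  -36.227 151.431]
t0 238 218 [ -2.814 -38.903 154.766]
t0 239 218 [ -3.045 -41.333 154.358]
t0 237 219 [ -4.627 -36.04  152.726]
t0 238 219 [ -4.918 -38.494 152.648]
t0 239 219 [ -4.681 -40.767 149.671]
s0 281 230 [  7.408 -40.294 153.049]
s0 282 230 [  5.161 -39.284 154.044]
s0 283 230 [  2.925 -39.63  153.731]
s0 284 230 [  0.685 -36.866 156.417]
s0 285 230 [ -1.554 -40.742 152.697]
s0 286 230 [ -3.782 -37.888 155.471]
s0 281 231 [  7.356 -34.498 155.544]
s0 282 231 [  5.138 -36.346 153.775]
s0 283 231 [  2.901 -35.333 154.776]
s0 284 231 [  0.668 -32.261 157.772]
s0 285 231 [ -1.564 -36.906 153.293]
s0 286 231 [ -3.807 -38.611 151.661]
s0 287 231 [ -6.02  -35.147
[... 1108 characters left out ...]
25 153.683]
t6 239 214 [  6.481 -42.574 156.759]
t6 237 215 [  4.882 -37.295 155.272]
t6 238 215 [  4.804 -39.677 154.079]
t6 239 215 [  4.822 -42.031 152.374]
t6 237 216 [  2.663 -36.927 153.807]
t6 238 216 [  2.098 -39.473 155.173]
t6 239 216 [  2.386 -41.736 152.026]
t6 237 217 [  0.423 -36.565 152.432]
t6 238 217 [ -0.467 -39.225 155.549]
t6 239 217 [ -0.065 -41.445 151.758]
t6 237 218 [ -2.122 -36.309 152.684]
t6 238 218 [ -2.412 -38.763 152.593]
t6 239 218 [ -1.943 -40.963 148.397]
t6 238 219 [ -4.391 -38.309 149.764]
t6 239 219 [ -4.628 -40.749 149.382]
[[-0.989 -0.148 -0.006]
 [-0.148  0.989  0.001]
 [ 0.005  0.002 -1.   ]]
0.0013017352463826626 -6.7593725045037445 143.91590506980026
```

```bash
python3 - <<'E'
from h import *
for z in(119,125,132,140,154,180,200):print(z,proj('top',st(0,130-50,z)),proj('top',st(-11,130-50,z)),proj('side',st(0,145+30,z)))
grab('side','s10');grab('top','t10');crop('s10',250,190,320,270,9,'c16');crop('t10',215,190,265,240,12,'c17')
E
```

```text
119 (np.float64(243.39336399578295), np.float64(218.82118581355712)) (np.float64(243.8725310532175), np.float64(223.0622533398783)) (np.float64(284.0535906188459), np.float64(268.6617291320673))
125 (np.float64(243.21965566510326), np.float64(218.41437454647917)) (np.float64(243.70070177892327), np.float64(222.67429186618128)) (np.float64(284.06657292251606), np.float64(266.81016392603226))
132 (np.float64(243.0149808622535), np.float64(217.9350235352684)) (np.float64(243.49823660926853), np.float64(222.21714245740273)) (np.float64(284.08178715159295), np.float64(264.6316791187114))
140 (np.float64(242.77836678689863), np.float64(217.38084512452886)) (np.float64(243.2641710348094), np.float64(221.68861870602407)) (np.float64(284.09926466813994), np.float64(262.1175434974535))
154 (np.float64(242.35720645926608), np.float64(216.39437044884795)) (np.float64(242.8475310787452), np.float64(220.74777736381435)) (np.float64(284.1300803161071), np.float64(257.6540979955419))
180 (np.float64(241.55021824139092), np.float64(214.50394001811836)) (np.float64(242.0491474324833), np.float64(218.94467510129093)) (np.float64(284.18808152352227), np.float64(249.14411689972354))
200 (np.float64(240.9064320038829), np.float64(212.99559666907672)) (np.float64(241.41217154714354), np.float64(217.5058942703526)) (np.float64(284.2333739598438), np.float64(242.39636065954372))
```

View pics/c16.png

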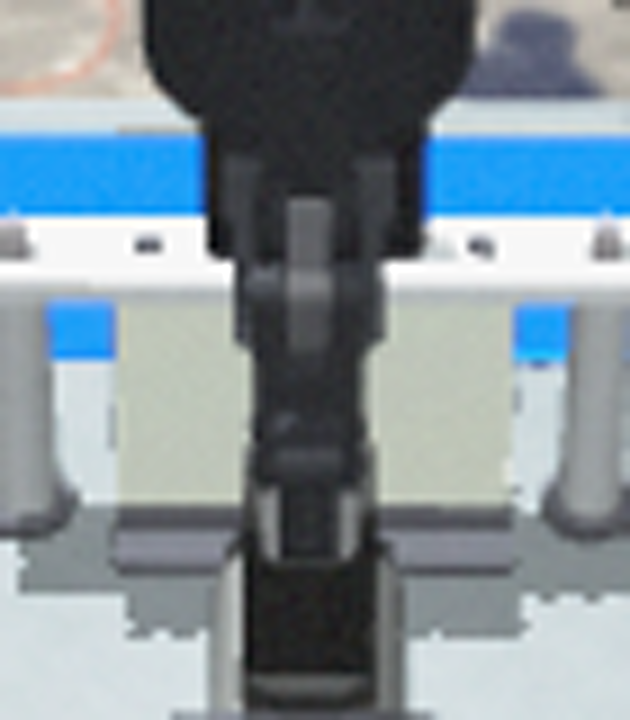

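View pics/c17.png

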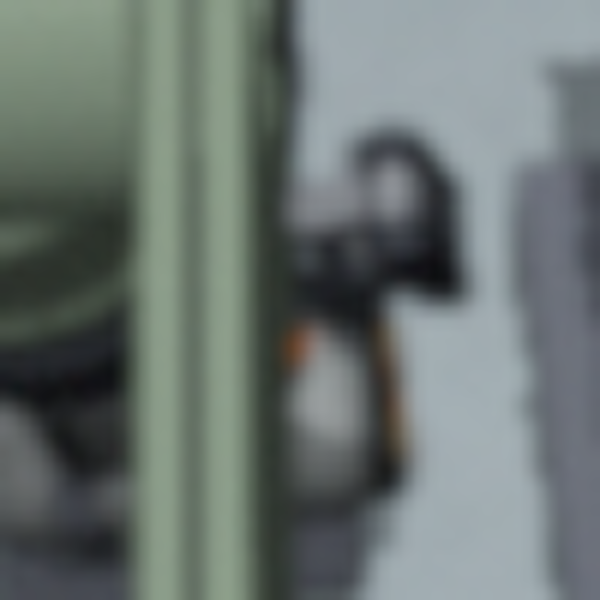

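```bash
python3 - <<'E'
from h import *
d=np.load('/tmp/s10.npy')
def S(X):
    x,y=X[:2]-C[:2]; c,s=np.cos(YAW),np.sin(YAW);return np.array([c*x+s*y,-s*x+c*y,X[2]])
for v in range(205,268,3): print(v,S(px_d('side',284,v,d[v,284])))
d=np.load('/tmp/s5.npy')
print('s5')
for v in range(185,222,3): print(v,S(px_d('side',285,v,d[v,285])))
d=np.load('/tmp/t10.npy')
for u,v in((246,206),(250,208),(251,212),(243,206),(240,213),(245,213)): print(u,v,S(px_d('top',u,v,d[v,u])))
E
```

```text
205 [  0.924 159.752 288.739]
208 [  0.891 160.752 281.774]
211 [  0.86  159.962 273.145]
214 [  0.819 168.858 273.193]
217 [  0.779 177.06  272.709]
220 [  0.738 186.673 273.625]
223 [  0.702 191.222 269.912]
226 [  0.669 190.393 261.103]
229 [  0.635 189.654 252.274]
232 [  0.597 193.417 247.714]
235 [  0.561 194.415 240.427]
238 [  0.529 187.184 224.875]
241 [  0.488 195.926 225.148]
244 [  0.45  196.701 217.409]
247 [  0.418 179.469 191.017]
250 [  0.38  177.616 180.151]
253 [  0.347 146.134 137.849]
256 [  0.304 144.265 126.288]
259 [  0.261 143.517 115.773]
262 [  0.216 147.291 110.065]
265 [  0.171 144.824  97.425]
s5
185 [ -0.91   49.426 249.977]
188 [ -0.947  53.891 245.215]
191 [ -0.977  64.195 245.288]
194 [ -1.026  60.621 233.864]
197 [ -1.091  46.415 213.275]
200 [ -1.183  15.576 178.051]
203 [ -1.227  18.699 171.569]
206 [ -1.277  18.371 162.026]
209 [ -1.352   3.396 139.368]
212 [ -1.398   6.946 132.947]
215 [ -1.448   8.041 124.266]
218 [ -1.504   6.706 113.268]
221 [ -1.549  11.71  108.038]
246 206 [  0.934  62.878 269.735]
250 208 [ -3.656  54.66  264.385]
251 212 [-11.071  53.835 254.088]
243 206 [  2.094  69.662 268.196]
240 213 [ -5.734  80.334 230.794]
245 213 [ -5.118  69.318 220.159]
```

```bash
python3 - <<'E'
from h import *
ctrl.move_l(st(0,120,144),vel=40)
print(ctrl.move_l(st(0,120,118),vel=30,threshold=5)); stt()
grab('side','s11');crop('s11',250,190,320,270,9,'c18')
E
```

```text
False
t 27.0 pos [515.503 123.314 118.214] F [-0.466 -0.626  0.82 ] w 84.9
```

View pics/c18.png

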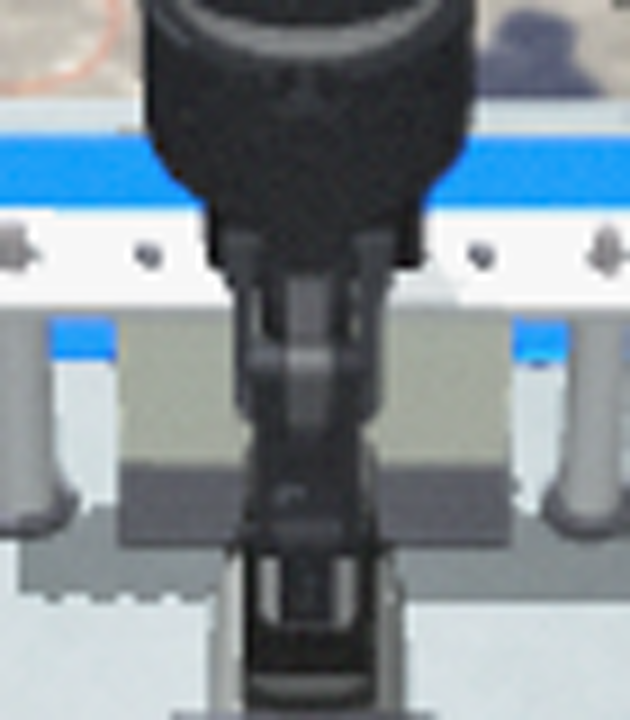

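```bash
python3 - <<'E'
from h import *
grab('top','t11')
ims=[cv2.resize(cv2.imread(f'pics/{n}.png')[175:265,235:335],None,fx=4,fy=4,interpolation=cv2.INTER_CUBIC) for n in('s10','s11')]
cv2.imwrite('pics/c19.png',np.hstack(ims))
ims=[cv2.resize(cv2.imread(f'pics/{n}.png')[160:280,230:330],None,fx=4,fy=4,interpolation=cv2.INTER_CUBIC) for n in('t10','t11')]
cv2.imwrite('pics/c20.png',np.hstack(ims))
E
```

```text
(no output)
```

View pics/c19.png

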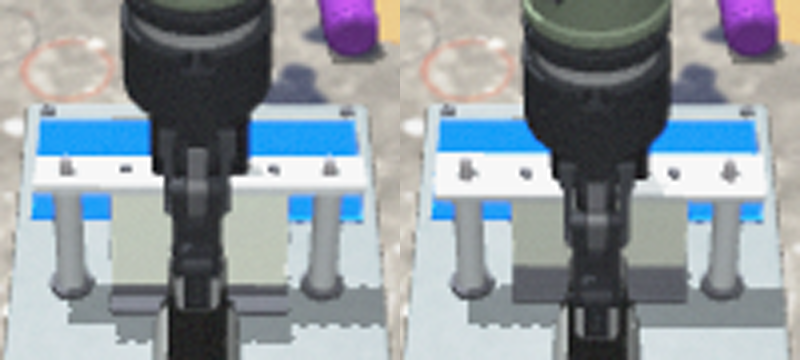

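View pics/c20.png

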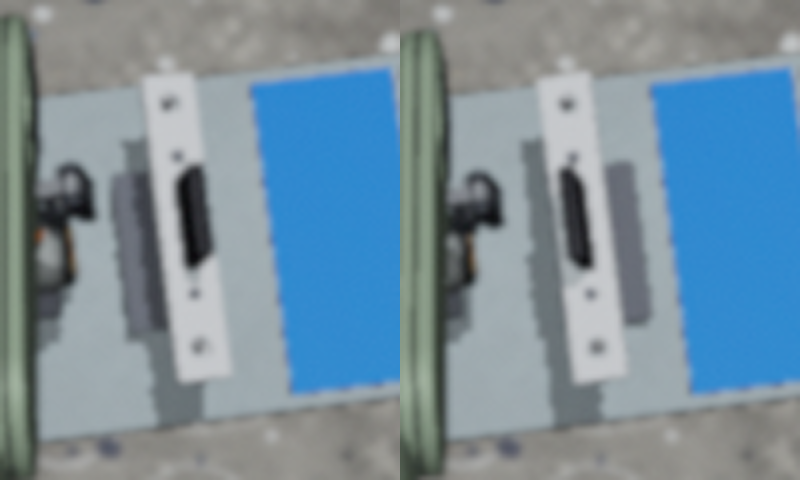

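```bash
python3 - <<'E'
from h import *
ctrl.hold(1.0); grab('top','t12'); ctrl.hold(.4); grab('top','t13')
ims=[cv2.resize(cv2.imread(f'pics/{n}.png')[160:280,230:330],None,fx=4,fy=4,interpolation=cv2.INTER_CUBIC) for n in('t12','t13')]
cv2.imwrite('pics/c21.png',np.hstack(ims)); stt()
E
```

```text
t 28.6 pos [515.269 123.292 118.008] F [ 0.613 -0.453  0.693] w 85.1
```

View pics/c21.png

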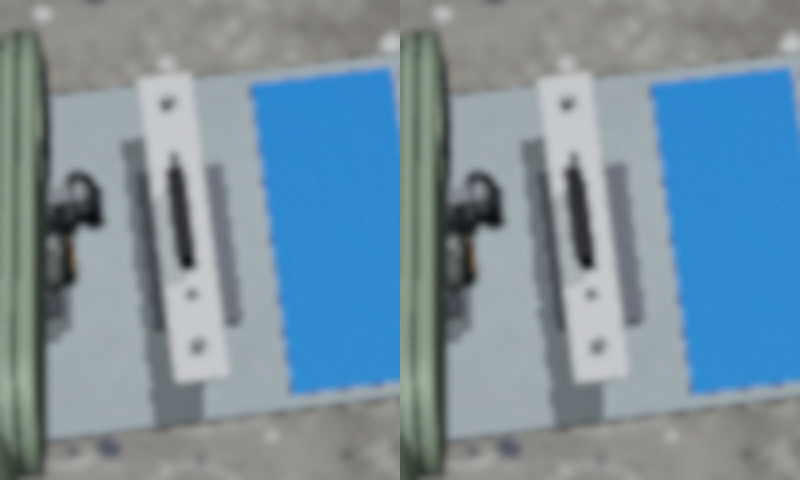

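```bash
python3 - <<'E'
from h import *
ctrl.move_l(st(0,123.5,118),vel=30)
for w in(70,64,58,52,47,43,40): ctrl.gripper_to(w,force=25); stt()
grab('side','s14'); grab('top','t14'); stt()
ims=[cv2.resize(cv2.imread(f'pics/{n}.png')[160:280,210:330],None,fx=4,fy=4,interpolation=cv2.INTER_CUBIC) for n in('t14','s14')]
cv2.imwrite('pics/c22.png',np.hstack(ims))
E
```

```text
t 29.1 pos [515.135 126.017 118.404] F [-0.195 -3.793  2.104] w 70.5
t 29.4 pos [515.31  126.356 118.437] F [ 0.482 -3.592  3.114] w 64.0
t 29.6 pos [515.17  126.58  118.286] F [ 1.537 -4.063  3.163] w 57.9
t 29.8 pos [515.039 126.654 118.185] F [ 1.686 -4.322  3.967] w 51.9
t 30.1 pos [514.905 126.663 118.104] F [ 1.312 -4.638  4.421] w 46.8
t 30.3 pos [514.877 126.324 118.109] F [ 1.463 -5.91   4.373] w 42.8
t 30.5 pos [514.874 126.545 118.297] F [ 1.    -3.44   4.824] w 42.0
t 30.6 pos [514.901 126.537 118.314] F [ 0.634 -4.8    4.935] w 41.9
```

View pics/c22.png

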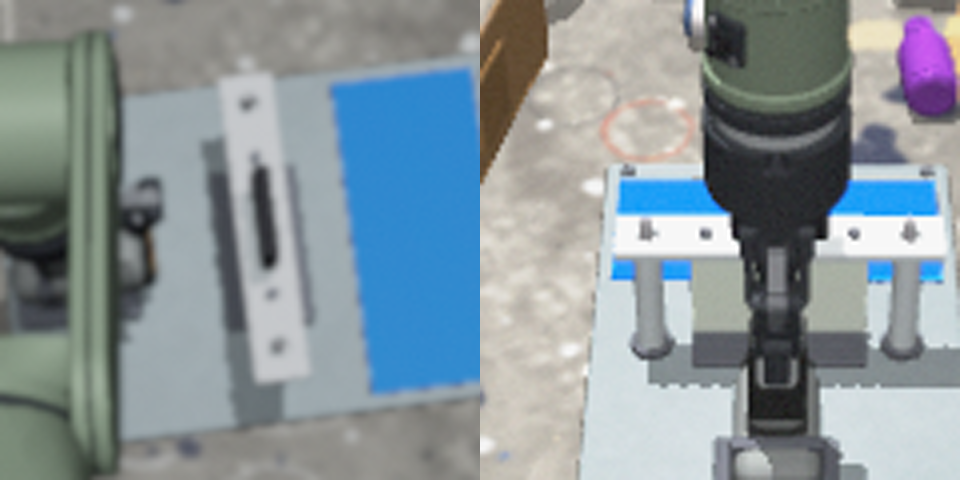

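```bash
python3 - <<'E'
from h import *
ctrl.gripper_to(30,force=30);stt(); ctrl.hold(1.0);stt()
ctrl.gripper_to(85);stt()
ctrl.move_l(st(0,120.5,118),vel=40); ctrl.move_l(st(0,120.5,250),vel=100); stt()
grab('top','t15');grab('side','s15')
ims=[cv2.resize(cv2.imread(f'pics/{n}.png')[160:280,210:330],None,fx=4,fy=4,interpolation=cv2.INTER_CUBIC) for n in('t15','s15')]
cv2.imwrite('pics/c23.png',np.hstack(ims))
E
```

```text
t 30.8 pos [514.877 126.608 118.342] F [ 1.429 -3.811  4.725] w 42.3
t 31.8 pos [514.876 126.595 118.323] F [ 0.274 -3.851  5.146] w 41.8
t 32.3 pos [514.543 127.469 117.962] F [-0.001  0.394  0.152] w 85.0
t 34.0 pos [514.625 123.727 249.033] F [-0.714 -0.079 -0.291] w 84.8
```

View pics/c23.png

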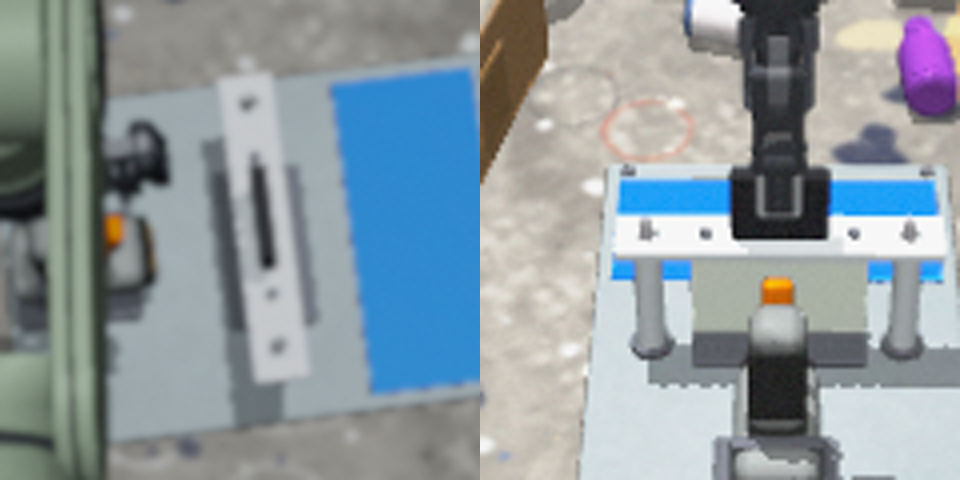

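```bash
python3 - <<'E'
from h import *
p=np.array([533,4.9,0.])
ctrl.gripper_to(60)
ctrl.move_l(p+[0,0,250],vel=150)
print(ctrl.move_l(p+[0,0,124],vel=70,threshold=5)); stt()
ctrl.gripper_to(5,force=50); s=stt(); ctrl.hold(.2)
z=s['eef_pos'][2]
ctrl.move_l([p[0],p[1],z+35],vel=50); stt()
ctrl.move_l([p[0],p[1],z+195],vel=150); s=stt()
ctrl.move_l([520,365,z+195],Rdown(np.deg2rad(92.4)),vel=150); stt()
ctrl.move_l([520,365,z-8],vel=120); stt()
print(ctrl.move_l([520,365,z-24],vel=20,threshold=5)); stt()
ctrl.gripper_to(50); s=stt()
ctrl.move_l([520,365,280],vel=120); stt()
ctrl.set_joints([-1.442,.207,1.542,0,1.393,-.15]); stt()
grab('top','t16');grab('side','s16')
E
```

```text
False
t 37.4 pos [533.375   4.857 124.473] F [ 0.134  0.394 -0.438] w 59.7
t 37.9 pos [533.266   4.677 124.297] F [ 0.041 -1.011  0.416] w 11.0
t 39.0 pos [532.634   4.966 159.053] F [ 0.033  0.296 -3.768] w 10.9
t 40.2 pos [532.251   5.002 317.8  ] F [ 0.092 -0.946 -3.873] w 10.8
t 42.7 pos [520.185 364.437 319.395] F [ 0.196 -0.108 -2.666] w 10.9
t 44.6 pos [520.677 365.36  117.344] F [ 0.121  0.327 -4.437] w 10.5
True
t 45.1 pos [520.404 364.768 106.484] F [2.252 0.034 3.676] w 10.8
t 45.6 pos [518.153 364.029 104.103] F [ 0.657 -0.612 -0.113] w 50.1
t 47.2 pos [519.512 364.74  278.741] F [-0.19   1.041 -0.943] w 49.7
t 50.6 pos [ 159.197 -552.466  219.801] F [ 0.424 -0.031  0.413] w 49.8
```

View pics/t16.png

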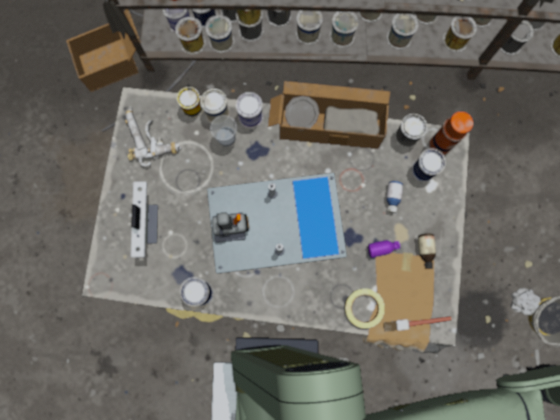

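View pics/s16.png

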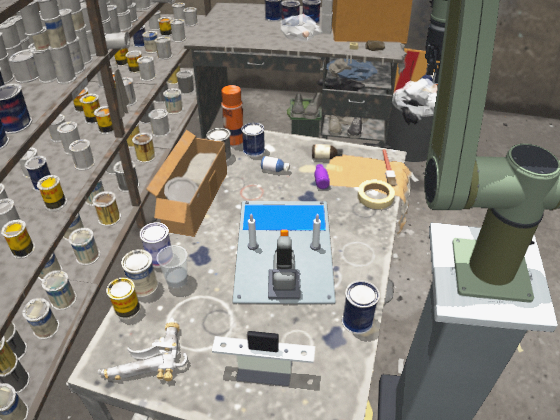

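```bash
python3 - <<'E'
from h import *
R=best([575,-400,200],0)
ctrl.move_ptp([575,-400,150],R); ctrl.gripper_to(48)
print(ctrl.move_l([575,-400,30],vel=60,threshold=5)); s=stt()
grab('side','s17'); crop('s17',230,100,370,220,5,'c24')
E
```

```text
ik [array([-0.731,  0.485,  1.216, -0.   ,  1.441, -0.731]), array([-0.731,  0.485,  1.216, -0.   ,  1.441,  2.41 ])]
False
t 54.7 pos [ 575.269 -400.223   30.468] F [-0.148  1.355 -0.505] w 47.8
```

View pics/c24.png

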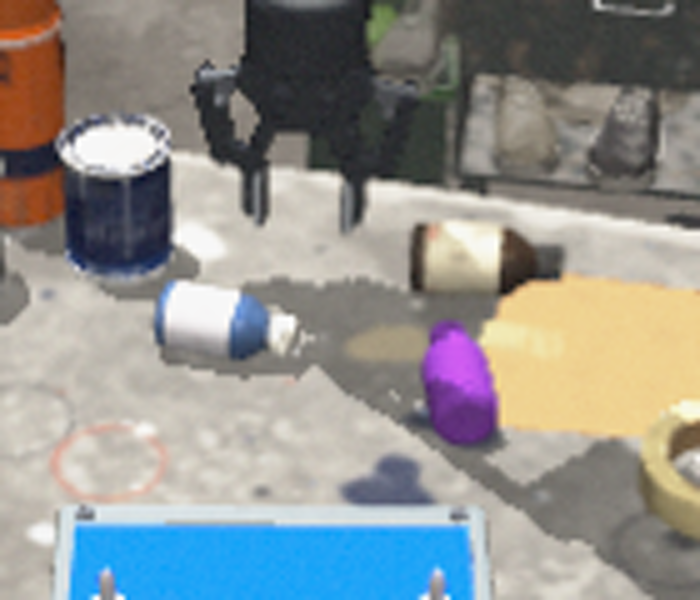

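```bash
python3 - <<'E'
from h import *
print(ctrl.move_l([575,-400,-12],vel=25,threshold=4)); s=stt()
ctrl.move_l([575,-400,60],vel=100)
grab('side','s18')
for y in(0,):
  d=np.load('/tmp/s18.npy')
E
```

```text
False
t 56.6 pos [ 575.136 -400.147  -11.757] F [-0.523 -0.788  0.25 ] w 47.9
```

```bash
python3 - <<'E'
from h import *
ctrl.move_l([575,-400,-8],vel=100)
print(ctrl.move_l([575,-400,-45],vel=20,threshold=4)); s=stt()
grab('side','s19'); crop('s19',230,100,370,220,5,'c25')
print(ctrl.tcp_to_tips)
ctrl.move_l([575,-400,60],vel=100)
E
```

```text
True
t 59.0 pos [ 575.121 -400.088  -13.654] F [-0.253 -0.647  4.585] w 48.2
25.0
```

View pics/c25.png

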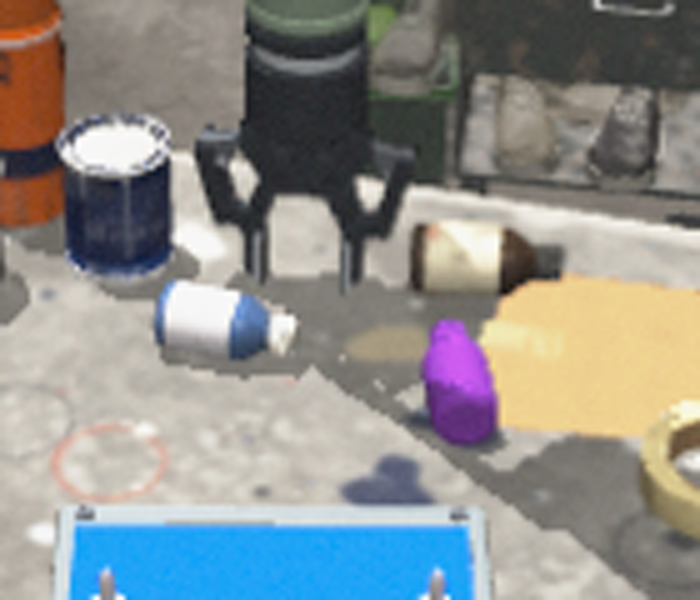

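```bash
python3 - <<'E'
from h import *
ims=[cv2.resize(cv2.imread('pics/t16.png')[225:275,405:450],None,fx=8,fy=8,interpolation=cv2.INTER_CUBIC),cv2.resize(cv2.imread('pics/t16.png')[175:225,375:420],None,fx=8,fy=8,interpolation=cv2.INTER_CUBIC)]
cv2.imwrite('pics/c26.png',np.hstack(ims))
ims=[cv2.resize(cv2.imread('pics/s16.png')[135:170,300:350],None,fx=8,fy=8,interpolation=cv2.INTER_CUBIC),cv2.resize(cv2.imread('pics/s16.png')[145:180,255:305],None,fx=8,fy=8,interpolation=cv2.INTER_CUBIC)]
cv2.imwrite('pics/c27.png',np.hstack(ims))
E
```

```text
(no output)
```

View pics/c26.png

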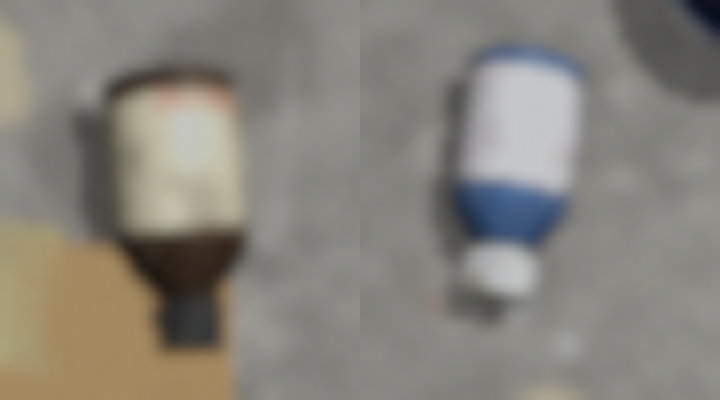

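View pics/c27.png

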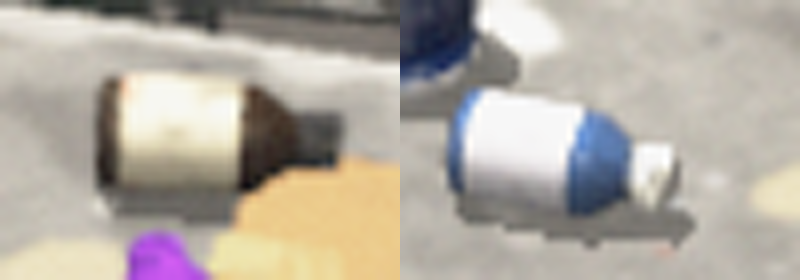

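```bash
python3 - <<'E'
from h import *
f=lambda a,k,o:(a[0]/k+o[0]-.45,a[1]/k+o[1]-.45)
def go(n,a,z,k,o): return px_z(n,*f(a,k,o),z)
for nm,B,Cc,o,r,L in(('brown',(172,70),(190,347),(405,225),22,96),('blue',(167,46),(137,298),(375,175),20,86)):
    b=go('top',B,2*r-3,8,o); c=go('top',Cc,r+8,8,o); v=(c-b)[:2]; print(nm,b,c,np.linalg.norm(v),np.degrees(np.arctan2(v[1],v[0])))
# side: axis through middle rows
print('side brown',go('side',(100,130),22,8,(300,135)),go('side',(340,137),22,8,(300,135)))
print('side blue',go('side',(52,143),20,8,(255,145)),go('side',(278,172),20,8,(255,145)))
E
```

```text
brown [ 506.758 -403.871   41.   ] [ 414.326 -411.02    30.   ] 92.7073745033048 -175.57745463973458
blue [ 652.884 -323.659   37.   ] [ 566.082 -313.675   28.   ] 87.37377376283015 173.4389887579239
side brown [ 508.053 -408.191   22.   ] [ 414.447 -418.859   22.   ]
side blue [ 655.265 -325.417   20.   ] [ 567.426 -320.522   20.   ]
```

```bash
cat >> h.py <<'E'
def Rtool(d,y):
    d=np.asarray(d,float)/np.linalg.norm(d); y=np.asarray(y,float); y=y-d*(y@d); y/=np.linalg.norm(y); return np.column_stack([np.cross(y,d),y,d])
def pickR(ang,a,sg):  # ang: azimuth of b (base->cap), tilt a
    b=np.array([np.cos(ang),np.sin(ang),0]); d=-np.sin(a)*b+np.cos(a)*np.array([0,0,-1.]); return Rtool(d,sg*np.array([-b[1],b[0],0]))
def placeR(az,a,sg): # sg must equal that of pick
    b=np.array([np.cos(az),np.sin(az),0]); d=np.cos(a)*b-np.sin(a)*np.array([0,0,1.]); return Rtool(d,sg*np.array([-b[1],b[0],0]))
E
python3 - <<'E'
from h import *
ang=np.deg2rad(-174.8);a=np.deg2rad(40)
for sg in(1,-1):
    # check geometry: cap axis in tool frame equal
    R0=pickR(ang,a,sg); b=np.array([np.cos(ang),np.sin(ang),0]); print('b tool',R0.T@b, placeR(0,a,sg).T@[0,0,1])
    for z in(110,25): 
        G=np.array([463,-407,z]); print(sg,'pick',ctrl.solve_ik(G+30*R0[:,2],R0))
    for az in(-40,-20,0,20):
        R1=placeR(np.deg2rad(az),a,sg); G=st(-60,-110,60); print(sg,az,'place',ctrl.solve_ik(G+30*R1[:,2],R1),ctrl.solve_ik(st(60,-110,60)+30*R1[:,2],R1))
E
```

```text
b tool [-0.766  0.    -0.643] [-0.766  0.    -0.643]
1 pick [-1.171  0.342  1.869  0.888  0.909 -0.252]
1 pick [-1.171  0.509  1.874  1.01   0.809 -0.438]
1 -40 place [-0.17   0.257  2.316  4.21   0.456  0.907] None
1 -20 place [-0.442  0.2    2.406  2.928  0.342  1.712] [-0.264  0.365  2.136  3.419  0.239  1.355]
1 0 place [-0.713  0.211  2.389  1.889  0.556  2.264] [-0.466  0.362  2.141  2.021  0.393  2.347]
1 20 place [-0.865  0.283  2.274  1.39   0.818  2.358] [-0.615  0.413  2.051  1.473  0.684  2.521]
b tool [ 0.766 -0.    -0.643] [ 0.766  0.    -0.643]
-1 pick None
-1 pick [-1.171  0.509  1.874  1.01   0.809  2.704]
-1 -40 place [-0.17   0.257  2.316  4.21   0.456 -2.234] None
-1 -20 place [-0.442  0.2    2.406  2.928  0.342 -1.429] [-0.264  0.365  2.136  3.419  0.239 -1.787]
-1 0 place [-0.713  0.211  2.389  1.889  0.556 -0.877] [-0.466  0.362  2.141  2.021  0.393 -0.795]
-1 20 place [-0.865  0.283  2.274  1.39   0.818 -0.783] [-0.615  0.413  2.051  1.473  0.684 -0.62 ]
```

```bash
python3 - <<'E'
from h import *
ang=np.deg2rad(-174.8);a=np.deg2rad(40); R=pickR(ang,a,1); G=np.array([463,-407,120.])
ctrl.move_l([575,-400,200],vel=150)
ctrl.gripper_to(70); ctrl.move_ptp(G+30*R[:,2],R); s=stt()
grab('side','s20');grab('top','t20'); crop('s20',270,60,420,220,5,'c28');crop('t20',360,180,480,300,5,'c29')
# predicted tips: tool hypothesis tip at +30-? ; world hypothesis
p=s['eef_pos'];d=R[:,2];y=R[:,1]
for nm,X in(('tool',p-17*d),('world',p+15*d+np.array([0,0,32]))):
    for sg in(-1,1):
        Q=X+sg*36*y; print(nm,Q,((np.array(proj('side',Q))-[270,60])*5),((np.array(proj('top',Q))-[360,180])*5))
E
```

```text
t 62.3 pos [ 482.878 -406.436   98.277] F [ 1.155 -0.163 -0.107] w 70.1
tool [ 468.733 -371.574  111.299] [275.063 371.963] [307.984 319.138]
tool [ 475.259 -443.278  111.299] [274.93  307.777] [445.322 309.297]
world [ 489.218 -369.71   118.786] [240.967 359.938] [307.427 277.206]
world [ 495.743 -441.413  118.786] [242.046 296.036] [445.175 267.512]
```

View pics/c28.png

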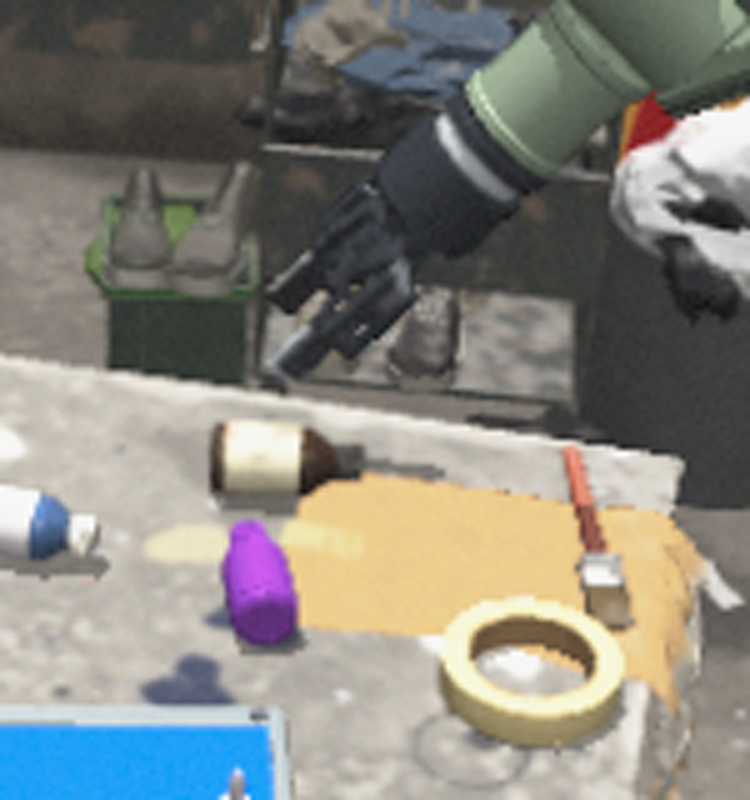

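View pics/c29.png

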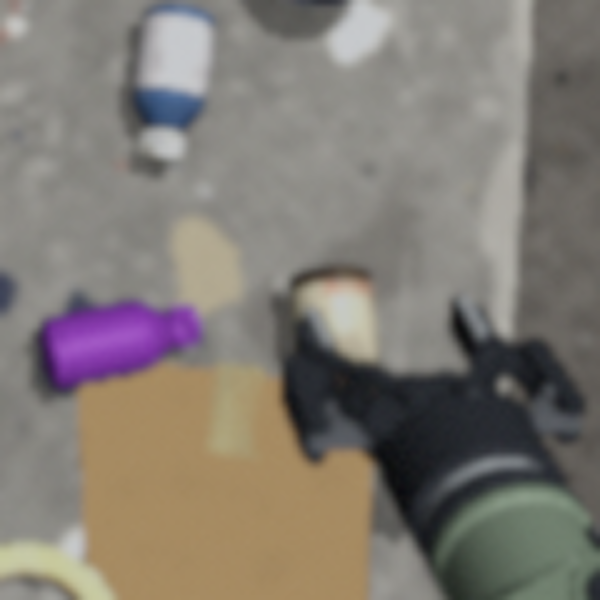

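```bash
python3 - <<'E'
from h import *
ang=np.deg2rad(-174.8);a=np.deg2rad(40); R=pickR(ang,a,1); G=np.array([462,-407,27.])
ctrl.gripper_to(80); print(ctrl.move_l(G+30*R[:,2],vel=60,threshold=5)); s=stt()
grab('top','t21');grab('side','s21'); crop('t21',360,180,480,300,5,'c30'); crop('s21',270,60,420,220,5,'c31')
E
```

```text
False
t 64.3 pos [ 481.378 -405.567    4.472] F [ 0.15   0.282 -0.222] w 79.7
```

View pics/c30.png

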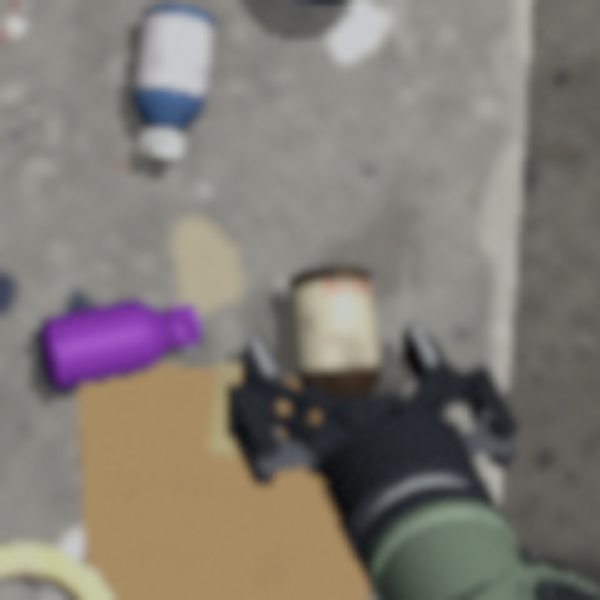

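View pics/c31.png

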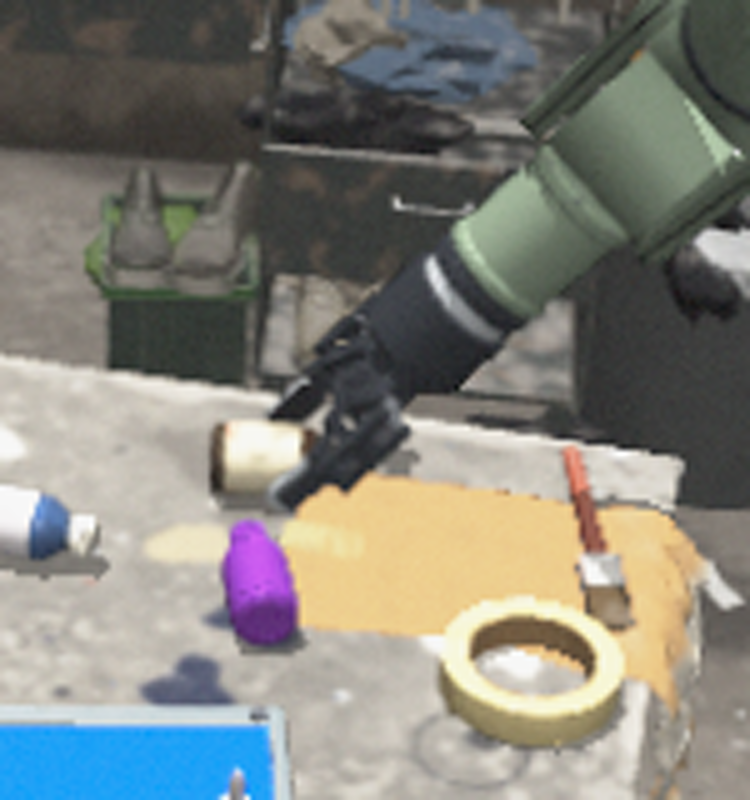

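```bash
python3 - <<'E'
from h import *
ang=np.deg2rad(-174.8);a=np.deg2rad(40); R=pickR(ang,a,1); G=np.array([474,-406,26.])
print(ctrl.move_l(G+30*R[:,2],vel=40,threshold=5)); s=stt()
ctrl.gripper_to(30,force=35); s=stt(); ctrl.hold(.2)
ctrl.move_l(G+30*R[:,2]+[0,0,120],vel=100); stt()
grab('top','t22');grab('side','s22'); crop('t22',360,180,480,300,5,'c32'); crop('s22',270,60,420,220,5,'c33')
E
```

```text
False
t 64.9 pos [ 493.532 -403.988    2.953] F [-0.175 -0.365 -0.914] w 79.9
t 65.3 pos [ 493.135 -404.536    3.188] F [0.154 0.532 1.353] w 42.9
t 66.8 pos [ 492.885 -403.642  122.036] F [ 0.252  0.564 -1.297] w 43.0
```

View pics/c33.png

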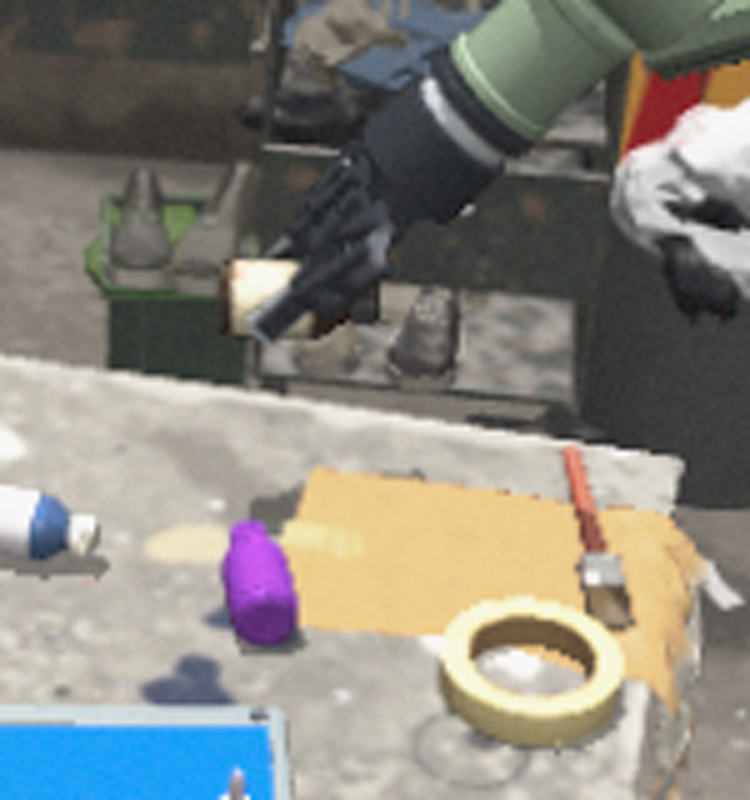

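View pics/c32.png

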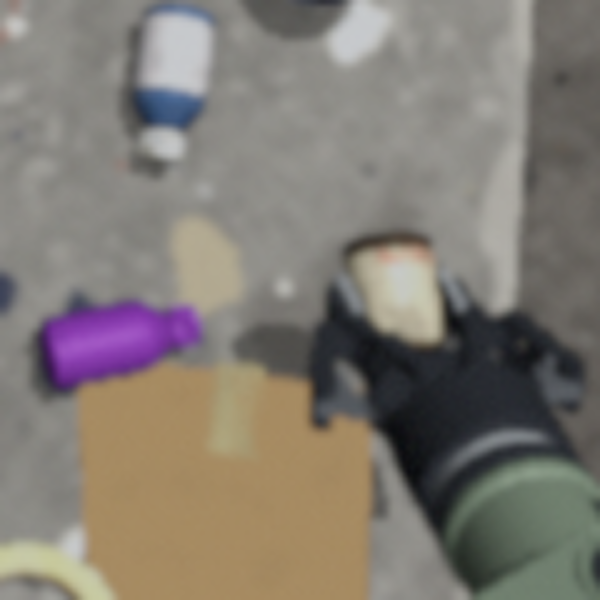

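```bash
cat > pl.py <<'E'
from h import *
import json,sys
def plan(base,tcp,ang,a,az,target,sg=1):
    R0=pickR(ang,a,sg);R1=placeR(az,a,sg); rel=R1@R0.T@(np.array(base)-np.array(tcp)); return R1,np.array(target)-rel
E
python3 - <<'E'
from pl import *
ang=np.deg2rad(-174.8);a=np.deg2rad(40)
for az in(0,10,20,30):
    R1,P=plan([507.5,-404.5,22],[493.1,-404.5,3.2],ang,a,np.deg2rad(az),st(58,-110,10))
    print(az,P,[ctrl.solve_ik(P+[0,0,h],R1) for h in(0,60,140)])
E
```

```text
0 [625.422 -96.924  24.341] [array([-0.478,  0.4  ,  2.151,  2.101,  0.42 ,  2.249]), array([-0.478,  0.237,  2.157,  1.745,  0.366,  2.634]), None]
10 [625.363 -93.639  24.341] [array([-0.563,  0.419,  2.114,  1.758,  0.552,  2.393]), array([-0.563,  0.263,  2.121,  1.512,  0.542,  2.681]), None]
20 [624.735 -90.415  24.341] [array([-0.628,  0.449,  2.057,  1.513,  0.689,  2.455]), array([-0.628,  0.303,  2.063,  1.347,  0.709,  2.672]), None]
30 [623.556 -87.349  24.341] [array([-0.671,  0.489,  1.982,  1.324,  0.825,  2.477]), array([-0.671,  0.353,  1.987,  1.213,  0.864,  2.644]), None]
```

```bash
python3 - <<'E'
from pl import *
ang=np.deg2rad(-174.8);a=np.deg2rad(40)
R1,P=plan([507.5,-404.5,22],[493.1,-404.5,3.2],ang,a,np.deg2rad(22),st(58,-110,10))
ctrl.move_ptp(P+[0,0,75],R1); stt()
grab('top','t23');grab('side','s23'); crop('t23',260,130,400,250,5,'c34'); crop('s23',200,100,350,220,5,'c35')
E
```

```text
t 69.4 pos [624.681 -90.138  99.467] F [ 0.046  0.038 -0.649] w 42.7
```

View pics/c34.png

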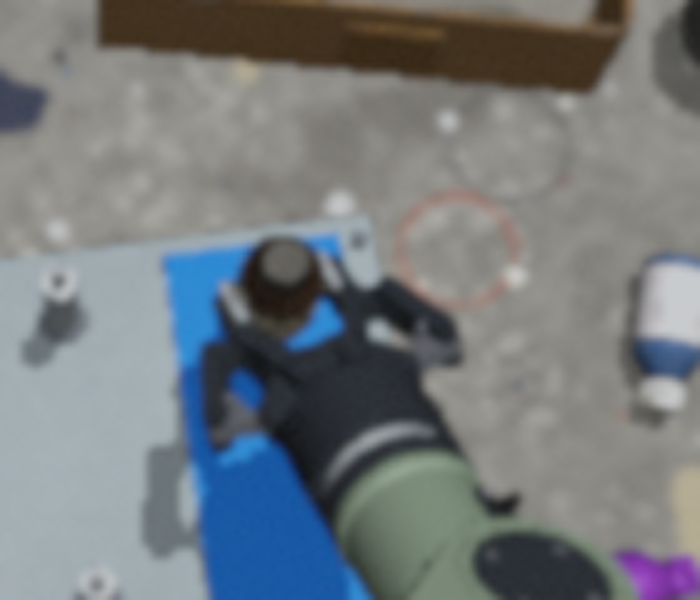

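View pics/c35.png

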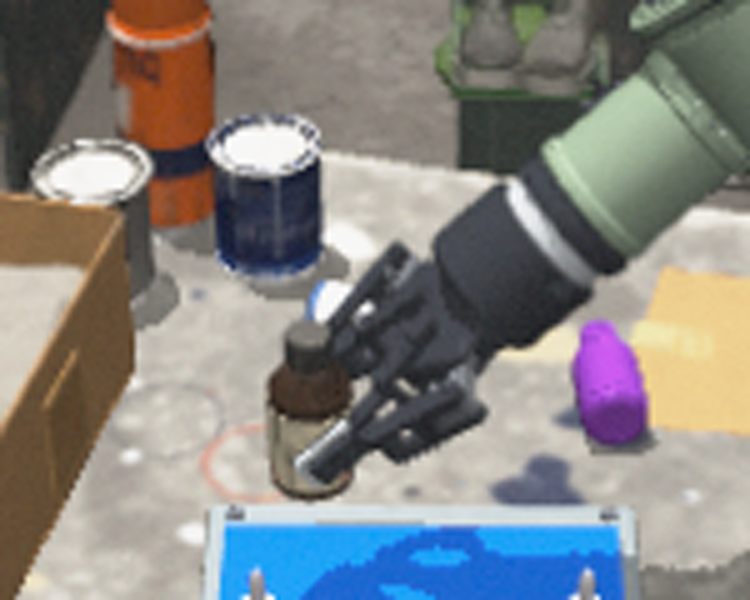

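```bash
python3 - <<'E'
from pl import *
ang=np.deg2rad(-174.8);a=np.deg2rad(40)
R1,P=plan([507.5,-404.5,22],[493.1,-404.5,3.2],ang,a,np.deg2rad(22),st(58,-110,10))
ctrl.move_l(P+[0,0,12],vel=80); print(ctrl.move_l(P-[0,0,8],vel=15,threshold=3)); s=stt(); print(s['eef_pos'][2]-P[2])
ctrl.gripper_to(62); s=stt()
grab('side','s24'); ctrl.move_l(s['eef_pos']-R1[:,2]*90,vel=80); stt()
grab('top','t24'); grab('side','s25');crop('t24',260,130,400,250,5,'c36'); crop('s25',200,100,350,220,5,'c37')
E
```

```text
True
t 71.2 pos [624.604 -89.8    25.46 ] F [ 0.446 -0.473  2.872] w 43.0
1.118908851657416
t 71.5 pos [623.417 -89.137  24.225] F [0.289 0.061 0.153] w 62.0
t 72.9 pos [ 559.488 -114.72    81.816] F [ 0.492 -0.775  0.331] w 61.7
```

View pics/c36.png

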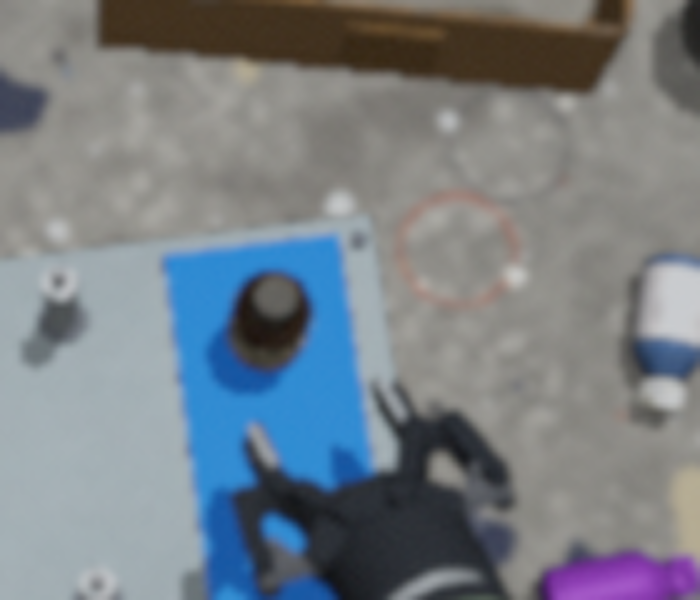

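View pics/c37.png

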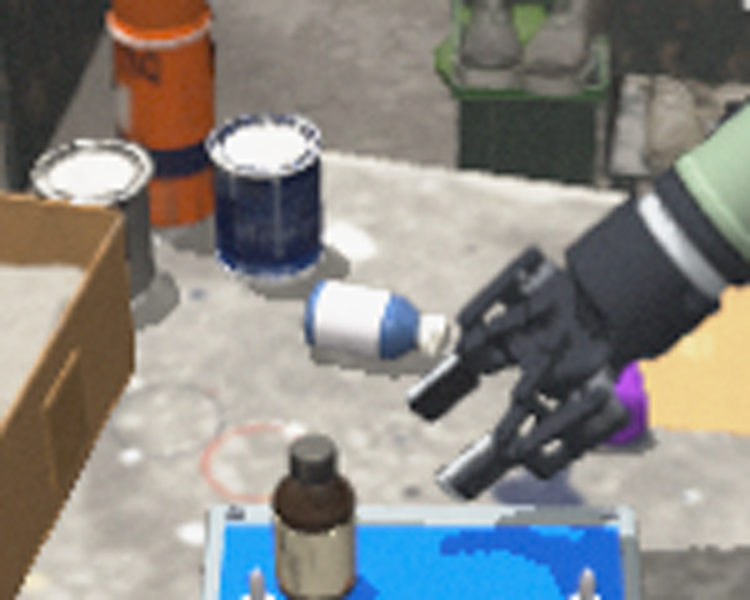

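```bash
python3 - <<'E'
from pl import *
ang=np.deg2rad(175);a=np.deg2rad(40); R=pickR(ang,a,1); G=np.array([622,-319.5,25.5])
print(ctrl.solve_ik(G+30*R[:,2]+[0,0,110],R),ctrl.solve_ik(G+30*R[:,2],R))
for az in(0,20,30):
    R1,P=plan([654,-322.3,20],G+30*R[:,2],ang,a,np.deg2rad(az),st(-58,-110,10)); print(P,ctrl.solve_ik(P,R1),ctrl.solve_ik(P+[0,0,70],R1))
s=sensors.read_state(); ctrl.move_l(s['eef_pos']+[-60,-60,90],vel=150)
ctrl.gripper_to(78); ctrl.move_ptp(G+30*R[:,2]+[0,0,110],R); stt()
print(ctrl.move_l(G+30*R[:,2]+[-12,1,3],vel=90,threshold=5)); stt()
grab('top','t26');grab('side','s26');crop('t26',330,130,450,250,5,'c38'); crop('s26',220,80,370,220,5,'c39')
E
```

```text
[-0.776  0.337  1.804  0.826  0.589  0.275] [-0.776  0.54   1.817  1.135  0.467 -0.082]
[ 509.377 -112.765   22.839] [-0.721  0.276  2.391  1.977  0.583  2.151] [-0.721  0.011  2.399  1.568  0.53   2.631]
[ 508.323 -106.786   22.839] [-0.875  0.339  2.273  1.432  0.815  2.283] [-0.875  0.118  2.28   1.245  0.864  2.563]
[ 507.036 -104.024   22.839] [-0.904  0.383  2.19   1.247  0.927  2.3  ] [-0.904  0.184  2.197  1.123  0.999  2.517]
t 76.4 pos [ 641.071 -321.094  112.438] F [-0.379 -0.407  0.238] w 78.3
False
t 77.7 pos [ 629.605 -320.568    6.191] F [0.579 0.235 0.292] w 78.1
```

View pics/c38.png

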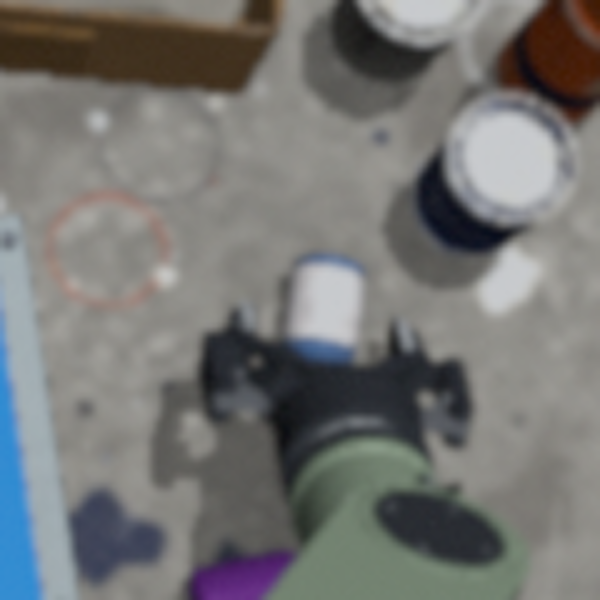

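View pics/c39.png

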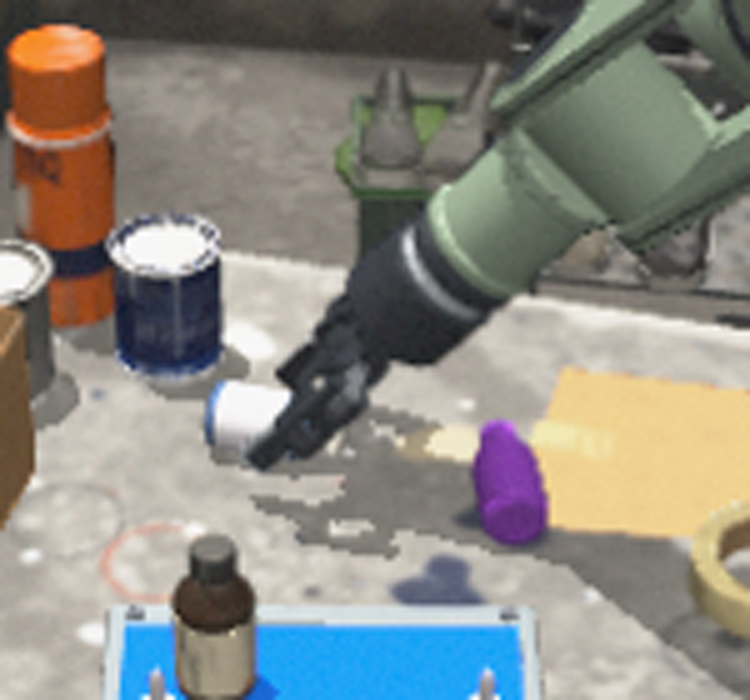

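```bash
python3 - <<'E'
from pl import *
ang=np.deg2rad(175);a=np.deg2rad(40); R=pickR(ang,a,1); G=np.array([622,-319.5,25.5]); T=G+30*R[:,2]
print(ctrl.move_l(T,vel=40,threshold=5)); stt()
ctrl.gripper_to(28,force=35); s=stt(); ctrl.hold(.2); tc=s['eef_pos']; np.save('/tmp/tc.npy',tc)
ctrl.move_l(T+[0,0,110],vel=100); stt()
R1,P=plan([654,-322.3,20],tc,ang,a,np.deg2rad(25),st(-58,-110,10)); np.save('/tmp/P.npy',P)
grab('side','s27');crop('s27',220,80,370,220,5,'c40');
ctrl.move_ptp(P+[0,0,75],R1); stt()
grab('top','t28');grab('side','s28');crop('t28',260,150,400,280,5,'c41'); crop('s28',200,100,350,240,5,'c42')
E
```

```text
False
t 78.3 pos [ 641.525 -321.035    2.438] F [-0.684  0.614  0.083] w 77.8
t 78.7 pos [ 641.19  -321.445    2.736] F [-1.788 -0.484  1.197] w 38.8
t 80.2 pos [ 640.667 -320.619  111.315] F [-0.708 -0.465 -1.443] w 38.7
t 82.2 pos [ 507.712 -105.7     97.984] F [-0.428 -0.194 -1.201] w 38.7
```

View pics/c41.png

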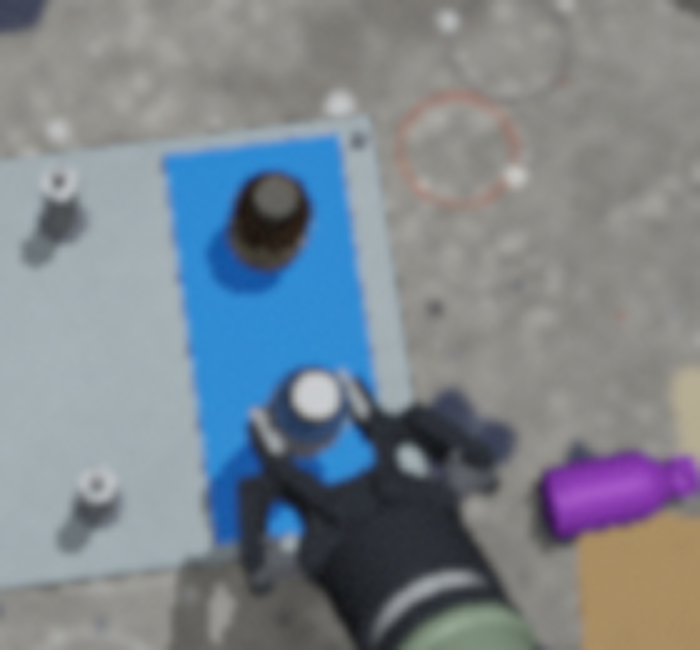

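View pics/c42.png

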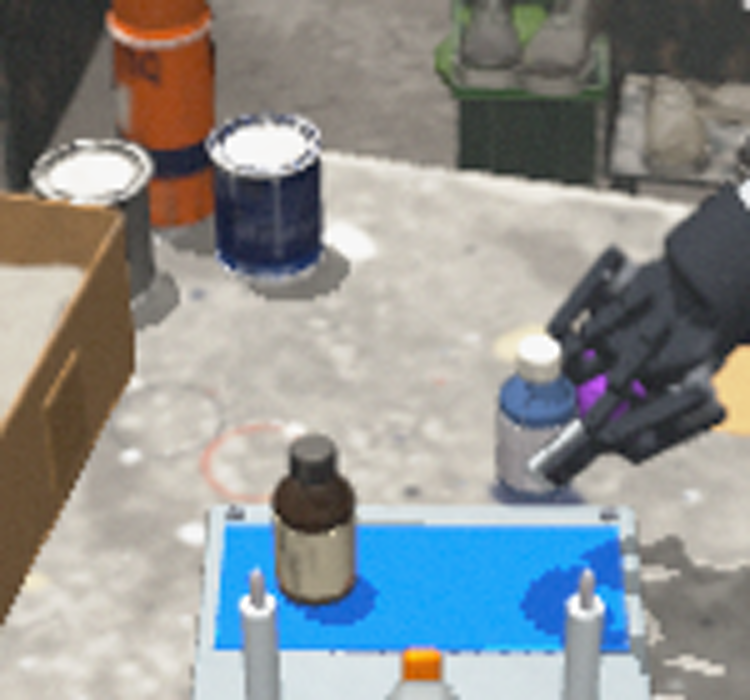

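```bash
python3 - <<'E'
from pl import *
a=np.deg2rad(40);R1=placeR(np.deg2rad(25),a,1);P=np.load('/tmp/P.npy')
ctrl.move_l(P+[0,0,12],vel=80); print(ctrl.move_l(P-[0,0,8],vel=15,threshold=3)); s=stt(); print(s['eef_pos'][2]-P[2])
ctrl.gripper_to(58); s=stt()
ctrl.move_l(s['eef_pos']-R1[:,2]*90,vel=80); s=stt()
ctrl.move_l(s['eef_pos']+[0,0,60],vel=120); print(sensors.read_state()['q'])
ctrl.set_joints([-1.442,.207,1.542,0,1.393,-.15]); stt()
grab('top','t29'); grab('side','s29')
E
```

```text
True
t 84.0 pos [ 507.528 -105.094   22.651] F [-0.456 -0.353  4.569] w 39.0
-0.18537513990690968
t 84.4 pos [ 506.705 -104.578   21.85 ] F [-0.037 -0.408  0.096] w 57.9
t 85.7 pos [ 444.192 -133.372   79.477] F [-0.253  1.015 -0.329] w 58.1
[-1.103 -0.038  2.29   1.005  1.134  2.602]
t 88.6 pos [ 158.707 -552.034  219.053] F [-0.041 -1.062 -0.284] w 57.6
```

View pics/t29.png

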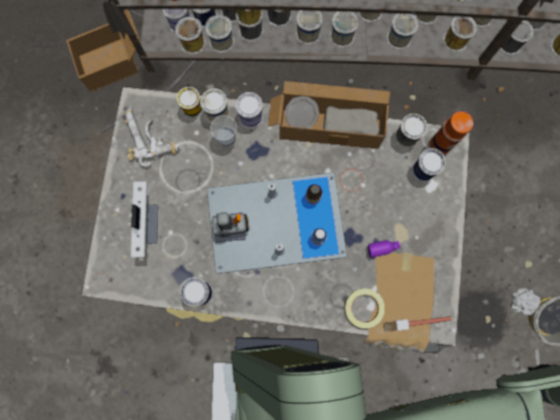

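View pics/s29.png

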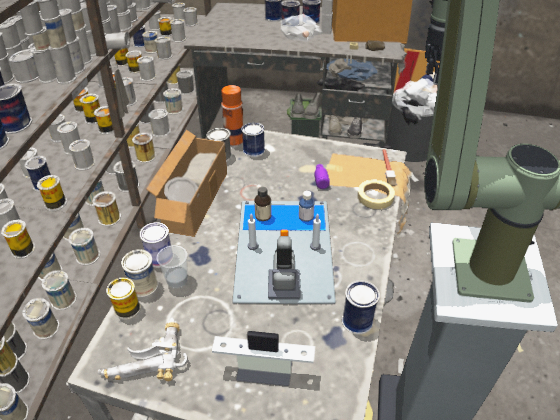

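```bash
python3 - <<'E'
from h import *
R=Rdown(YAW+np.pi/2); ctrl.gripper_to(85)
print(ctrl.solve_ik(st(0,120.5,270),R))
ctrl.move_ptp(st(0,120.5,270),R); stt()
print(ctrl.move_l(st(0,120.5,110),vel=70,threshold=5)); stt()
print(ctrl.move_l(st(0,123.5,110),vel=30,threshold=8)); stt()
ctrl.gripper_to(55,force=25); stt()
ctrl.gripper_to(30,force=30); stt(); ctrl.hold(.6); stt(); ctrl.hold(.6); stt(); grab('top','t30')
ctrl.gripper_to(85); stt()
ctrl.move_l(st(0,120.5,110),vel=40); ctrl.move_l(st(0,120.5,270),vel=100); stt()
ctrl.set_joints([-1.442,.207,1.542,0,1.393,-.15]); ctrl.hold(.5); stt()
grab('top','t31'); grab('side','s31')
E
```

```text
[ 0.072  0.075  1.588 -0.     1.479 -1.647]
t 91.8 pos [515.385 122.987 269.89 ] F [-0.079  0.147  0.37 ] w 84.8
False
t 94.3 pos [515.468 123.793 110.33 ] F [-0.937  0.467  0.834] w 85.1
False
t 94.5 pos [514.774 126.961 110.121] F [0.017 0.045 0.036] w 85.2
t 94.9 pos [515.603 126.082 110.71 ] F [ 1.569 -4.756  4.428] w 55.0
t 95.2 pos [515.401 126.602 110.747] F [ 0.576 -1.893  4.852] w 41.6
t 95.8 pos [515.394 126.579 110.719] F [ 0.576 -2.705  5.59 ] w 42.2
t 96.4 pos [515.394 126.58  110.728] F [ 0.2   -2.723  5.578] w 42.5
t 96.9 pos [514.584 127.387 109.97 ] F [-0.423 -0.093 -0.128] w 85.0
t 98.9 pos [514.735 123.746 269.16 ] F [ 0.42  -0.463  0.062] w 85.0
t 102.2 pos [ 158.555 -552.574  219.703] F [ 0.005 -0.559 -0.086] w 84.8
```

View pics/t31.png

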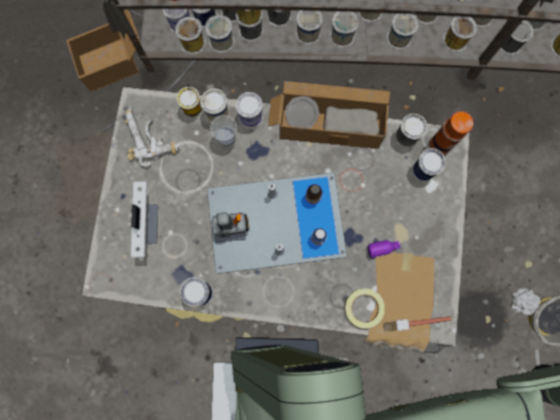

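View pics/s31.png

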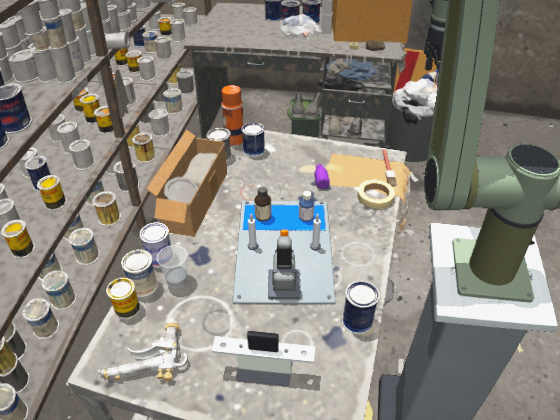

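```bash
python3 -c "
from h import *
ctrl.finish_job()"
```

```text
the job is handed in; nothing more can be done
```

I did the whole job in the order asked and handed it in at about 102 s, inside the 210 s limit. No verdict was reported.

- **First reading:** I hung the panel on both pins and let go. The trigger was then squeezed until the fingers stalled at about 42 mm (home is 43 mm), held for over a second and released.
- **Panel afterwards:** I lifted it off and stood it at about (520, 365) mm, well clear of the station.
- **Bottles:** I stood the brown bottle (additive_a) and the blue one (additive_c) cap up on the blue pad. I found no additive_b, and I left the purple look-alike alone.
- **Second reading:** With both bottles untouched, I squeezed the trigger again. The fingers stalled at about 42 mm for about 1.2 s, then I released it.

**Last check:** The final pictures show both bottles upright on the blue and the panel standing. The tape, cup and tin looked unmoved, the trigger was free and the arm was away from everything.

**Checks that disagreed or failed:**
- **Fingertip position:** The fingertips stood about 13 mm behind the reported tool point at 48 mm opening. The stated figure puts them 25 mm ahead. I found the true position by touching the bench.
- **Missed squeezes:** Because of that error, my first three trigger squeezes closed above the trigger onto the fixed grip, and the panel was hanging at the time. I went lower and did the proper one.
- **Swinging panel:** The hung panel was seen swinging on its pins at about 26 s, cause not established. It stayed on both pins and had nearly settled before the counted squeeze.

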